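# Dry the rinsed baskets on the blower rack

## Task

Dry the rinsed baskets: hang every basket that is in the white tray by its handle on a hook of the drying rack, one to a hook, and let go. With all of them hanging, pull the red knob straight out to its stop to start the blower, leave it out for at least five seconds, and push it fully home again before you take the baskets down. Then stand all the baskets upright in the tray again, and leave the timer, beaker, mouse, notebook and petri dish on the bench where they are.

Things in the scene. Friction and masses are not known exactly. Their poses are not given: they have to be found in the camera images.
- basket_blue_mid (a point): loose basket, blue grip (may be absent). Point: its axis half-way up, 66 mm over its underside; z up. Three alike baskets: open steel box 56 mm (x) by 48 mm (y), 36 mm high, 140 g; above it a handle bar along y, 8 mm thick, underside 84 mm above the basket's underside, on two 8 mm wires at y = +-21.5 mm: the opening under the bar is 35 mm wide, 48 mm high, and a hook enters it along x
- basket_green_mid (a point): loose basket, green grip (may be absent). Point: its axis half-way up, 66 mm over its underside; z up. Same shape as the blue one. On the middle of the handle bar stands the grip: a plastic block 14 mm thick (x) by 24 mm (y), 92 to 132 mm above the basket's underside. Pinch it from above, across x
- basket_yellow_mid (a point): loose basket, yellow grip (may be absent). Point: its axis half-way up, 66 mm over its underside; z up. Same shape as the blue and green ones, 132 mm tall. A half turn about z makes no difference
- hook1 (a point): left (+y) hook of three, 64 mm apart, on the fixed white drying rack. The point is on top of its level arm where a handle bar should rest, 114 mm above the worktop; the arm points to -x of this frame, z is up. Arm 10 mm wide and 10 mm thick; its upturned tip begins 14 mm and ends 21 mm in front (-x) of the point and rises 10 mm above the arm's top: the handle bar passes over it from the front, the box below the arm
- hook2 (a point): middle hook, like hook 1. The point is on top of its level arm where a handle bar should rest, 114 mm above the worktop; the blower housing's face is 50 mm behind the point, its top 125 mm above the worktop; a drip pan 10 mm thick lies below and reaches 45 mm in front of the point. A hung basket's underside is 30 mm above the worktop
- hook3 (a point): right (-y) hook, like hook 1. The point is on top of its level arm where a handle bar should rest, 114 mm above the worktop; frame as at hook 1
- tray_in (a point): loose white tray, 90 mm (x) by 200 mm (y) outside, walls 4 mm thick, 14 mm high, 0.9 kg. Point: centre of its inner floor, 4 mm above the worktop; long side along y. Up to three baskets stand in it side by side, 62 mm apart along y, handle bars along y
- knob (a joint): travel of the red push-pull knob in m: 0 = fully in (off), 0.022 = pulled fully out to its stop (on). Friction of about 5 N holds it wherever it is left
- knob_grip (a point): middle of the red knob's head, a level cylinder 34 mm across, 30 mm long, axis along x of this frame; -x points out of the fixed grey switch box (80 deep, 90 wide, top 104 mm above the worktop), the way it is pulled. Moves with the knob; 72 mm above the worktop; with the knob in, 31 mm in front of the box. Can be pinched from above, across y
- beaker: clear plastic beaker, 75 mm across, 93 mm tall, to be left where it is; origin under its middle
- bench_timer: white bench timer lying on its back, 68 x 62 x 19 mm, to be left where it is; origin under its middle
- mouse: black computer mouse, 110 x 62 x 40 mm, to be left where it is; origin under its middle
- run_book: dark blue notebook, 148 x 111 x 12 mm, to be left where it is; origin under its middle
- petri_dish_1: closed petri dish, 56 mm across, 15 mm tall, to be left where it is; origin under its middle
There are look-alikes about, which are no part of the job. What is shaped like the part that bears basket_blue_mid but purple is not meant.

How it is judged:
On the way, in this order (a step that is already met when the one before it is completed fails the run):
1. every basket hangs by its handle on a hook, released, the knob still in (((x of basket_blue_mid in the frame of hook1 between -0.028 and 0.03 m and y of basket_blue_mid in the frame of hook1 between -0.025 and 0.025 m and z of basket_blue_mid in the frame of hook1 between -0.029 and -0.009 m) or (x of basket_blue_mid in the frame of hook2 between -0.028 and 0.03 m and y of basket_blue_mid in the frame of hook2 between -0.025 and 0.025 m and z of basket_blue_mid in the frame of hook2 between -0.029 and -0.009 m) or (x of basket_blue_mid in the frame of hook3 between -0.028 and 0.03 m and y of basket_blue_mid in the frame of hook3 between -0.025 and 0.025 m and z of basket_blue_mid in the frame of hook3 between -0.029 and -0.009 m)) and angle between each of basket_blue_mid, basket_green_mid, basket_yellow_mid's own z axis and vertical below 0.3 rad and contact force between each of basket_blue, basket_green, basket_yellow and the fingers below 0.3 N and ((x of basket_green_mid in the frame of hook1 between -0.028 and 0.03 m and y of basket_green_mid in the frame of hook1 between -0.025 and 0.025 m and z of basket_green_mid in the frame of hook1 between -0.029 and -0.009 m) or (x of basket_green_mid in the frame of hook2 between -0.028 and 0.03 m and y of basket_green_mid in the frame of hook2 between -0.025 and 0.025 m and z of basket_green_mid in the frame of hook2 between -0.029 and -0.009 m) or (x of basket_green_mid in the frame of hook3 between -0.028 and 0.03 m and y of basket_green_mid in the frame of hook3 between -0.025 and 0.025 m and z of basket_green_mid in the frame of hook3 between -0.029 and -0.009 m)) and ((x of basket_yellow_mid in the frame of hook1 between -0.028 and 0.03 m and y of basket_yellow_mid in the frame of hook1 between -0.025 and 0.025 m and z of basket_yellow_mid in the frame of hook1 between -0.029 and -0.009 m) or (x of basket_yellow_mid in the frame of hook2 between -0.028 and 0.03 m and y of basket_yellow_mid in the frame of hook2 between -0.025 and 0.025 m and z of basket_yellow_mid in the frame of hook2 between -0.029 and -0.009 m) or (x of basket_yellow_mid in the frame of hook3 between -0.028 and 0.03 m and y of basket_yellow_mid in the frame of hook3 between -0.025 and 0.025 m and z of basket_yellow_mid in the frame of hook3 between -0.029 and -0.009 m)) and value of joint knob below 0.003 m), for 0.3 s.
2. the knob is pulled out to its stop (within 4 mm) and stays out for five seconds with every basket hanging (((x of basket_blue_mid in the frame of hook1 between -0.028 and 0.03 m and y of basket_blue_mid in the frame of hook1 between -0.025 and 0.025 m and z of basket_blue_mid in the frame of hook1 between -0.029 and -0.009 m) or (x of basket_blue_mid in the frame of hook2 between -0.028 and 0.03 m and y of basket_blue_mid in the frame of hook2 between -0.025 and 0.025 m and z of basket_blue_mid in the frame of hook2 between -0.029 and -0.009 m) or (x of basket_blue_mid in the frame of hook3 between -0.028 and 0.03 m and y of basket_blue_mid in the frame of hook3 between -0.025 and 0.025 m and z of basket_blue_mid in the frame of hook3 between -0.029 and -0.009 m)) and angle between each of basket_blue_mid, basket_green_mid, basket_yellow_mid's own z axis and vertical below 0.3 rad and contact force between each of basket_blue, basket_green, basket_yellow and the fingers below 0.3 N and ((x of basket_green_mid in the frame of hook1 between -0.028 and 0.03 m and y of basket_green_mid in the frame of hook1 between -0.025 and 0.025 m and z of basket_green_mid in the frame of hook1 between -0.029 and -0.009 m) or (x of basket_green_mid in the frame of hook2 between -0.028 and 0.03 m and y of basket_green_mid in the frame of hook2 between -0.025 and 0.025 m and z of basket_green_mid in the frame of hook2 between -0.029 and -0.009 m) or (x of basket_green_mid in the frame of hook3 between -0.028 and 0.03 m and y of basket_green_mid in the frame of hook3 between -0.025 and 0.025 m and z of basket_green_mid in the frame of hook3 between -0.029 and -0.009 m)) and ((x of basket_yellow_mid in the frame of hook1 between -0.028 and 0.03 m and y of basket_yellow_mid in the frame of hook1 between -0.025 and 0.025 m and z of basket_yellow_mid in the frame of hook1 between -0.029 and -0.009 m) or (x of basket_yellow_mid in the frame of hook2 between -0.028 and 0.03 m and y of basket_yellow_mid in the frame of hook2 between -0.025 and 0.025 m and z of basket_yellow_mid in the frame of hook2 between -0.029 and -0.009 m) or (x of basket_yellow_mid in the frame of hook3 between -0.028 and 0.03 m and y of basket_yellow_mid in the frame of hook3 between -0.025 and 0.025 m and z of basket_yellow_mid in the frame of hook3 between -0.029 and -0.009 m)) and value of joint knob above 0.018 m), for 4.8 s.
3. the knob is pushed home (within 3 mm) while every basket still hangs (all of step 1), for 0.2 s.
At the end, for the whole second after the job is handed in: every basket stands upright (within 7 degrees) and at rest on the tray's floor, its centre within 30 mm across and 80 mm along of the tray's centre, and the knob is in to within 3 mm (x of basket_blue_mid in the frame of tray_in between -0.03 and 0.03 m and y of basket_blue_mid in the frame of tray_in between -0.08 and 0.08 m and z of basket_blue_mid in the frame of tray_in between 0.056 and 0.073 m and angle between each of basket_blue_mid, basket_green_mid, basket_yellow_mid's own z axis and vertical below 0.12 rad and linear speed of each of basket_blue, basket_green, basket_yellow below 0.02 m/s and x of basket_green_mid in the frame of tray_in between -0.03 and 0.03 m and y of basket_green_mid in the frame of tray_in between -0.08 and 0.08 m and z of basket_green_mid in the frame of tray_in between 0.056 and 0.073 m and x of basket_yellow_mid in the frame of tray_in between -0.03 and 0.03 m and y of basket_yellow_mid in the frame of tray_in between -0.08 and 0.08 m and z of basket_yellow_mid in the frame of tray_in between 0.056 and 0.073 m and value of joint knob below 0.003 m); the robot touches nothing.
It fails at once if one of the other things on the bench is moved more than 40 mm or tipped over (distance of any of beaker, bench_timer, mouse, run_book, petri_dish_1 from where it was at the start of the episode above 0.04 m or angle between any of beaker, bench_timer, mouse, run_book, petri_dish_1's own z axis and vertical above 0.6 rad).
Of basket_blue, basket_green, basket_yellow only 2 to 3 are there at a start; the rules pass over those that are not, and their reading is None.
At some moment in a run one of tray may be knocked a few centimetres aside while the robot is not near it.
Once in a run the grip may slacken for a moment while it holds something.
It also fails if it takes over 210 s, if anything falls off the work surface, if the arm or the gripper's body presses on something with over 40 N, if the wrist force passes 120 N, or if a joint passes its speed limit or range.

## Robot

A 6-joint arm with a two-finger parallel gripper is mounted at the origin on a cart in front of the work surface, level with it; the furniture and walls round the work are solid. World frame = base frame: x ahead of the robot, y to its left, z up, the work surface at z = 0. Lengths are in m, angles in rad, forces in N, time in s.
With the tool pointing down it reaches from about 0.225 to 0.875 m from the base axis. Payload 3.4 kg.
Tool frame: the origin (TCP) lies at the very end of the fingers, on their centre line; the grasp point (between the pads) lies 19 mm behind it; z points along the fingers, y is the line along which they close (so a half turn about z gives the same grasp; the last joint's range is limited). The gripper opens to 85 mm and grips with 20 to 120 N. Pads are 22 mm wide; open, the fingers measure 114 mm over their backs; the gripper's body (76 mm by 85 mm) begins 54 mm behind the grasp point. The pads swing forward as they close: fully open they stand 13 mm farther back than shut.
Start: joints at [1.158, 0.276, 1.505, -0, 1.361, -0.121], TCP at [0.165, 0.551, 0.206] pointing down, gripper open.
Joint ranges: [-2.89, 2.89], [-0.75, 2.08], [0.22, 2.7], [-1.18, 4.32], [0.11, 2.71], [-2.7, 2.7]. Speed limits (rad/s): [2.57, 2.57, 3.14, 3.14, 3.14, 3.14].

## Interface

Orientations are given as a unit quaternion [w, x, y, z].
In Python, from rig import readout, vision, manip gives the robot as it stands.
- The arm moves only by the shell command python3 -m handwheel 'ROWS' [FORCE]. ROWS is JSON, a list of rows, each a list of 3 entries, a list of its own where there are three numbers: the shift along the tool's x, y, z in mm, then the turn, a rotation vector about the tool's x, y, z in units of 6 degrees (1.0 is 6 degrees), then the closure, from -1 (fully open) to 1 (shut), so that 0 is half open. A call has 1 to 20 rows; each row shifts and turns the commanded pose from where the row before left it, along the tool's axes as they then stand; what a row does not reach is not made up. A row lasts 1/8 s, in which the tool goes at most 62.5 mm and 10.7 degrees, less where a joint would pass 70% of its speed; a pose out of reach is approached as far as the arm can. A call is refused whole if a number of a shift passes 62.5 or a number of a turn 1, either way. A call with a gripper value outside its range is refused whole. The fingers move at their own pace and stop on an object; FORCE is the grip in N (left out, the last holds). Time passes only in rows, so rows that do not move let the fingers close. It gives the time, the measured TCP pose, the force, the opening and the grip force at its end, in the units of the state.
- readout.get_state(): the state, without advancing time (a new reading comes with each control period).
- vision.get_image(name): name is "side" or "top" or "wrist"; returns the picture (400x640x3 uint8, blue, green, red); there is no depth.
- vision.camera_params(name): a dict with "intrinsics" (3x3 intrinsics, pixels), "dist" ([k1, k2, p1, p2, k3] as OpenCV has them; the pictures are not rectified), "rvec" (rotation vector, rad) and "tvec" (3), from world to camera coordinates, as OpenCV has them; the wrist camera has in their place "hand_eye" (4x4, takes a point from camera to tool coordinates, whose origin is the TCP and whose axes are the flange's). Camera axes: x right, y down, z forward; pixel columns grow to the right and rows downward; lengths in m; the calibration is good to about 2 mm. A picture is of the moment at which its call begins: read the wrist's pose just before it. camera_params takes no time and is no camera call.
- manip.sign_off(): hands the job in; it is judged then, once.
The state is a dict: "clock": time; "qpos": joint angles; "qd": joint speeds; "effort": joint torques, N m; "position": TCP position; "ee_rot": TCP orientation; "contact_force": force on the tool from outside, world axes, zero at the start; "moment": the same for the moment, N m; "width": finger opening in m; "gripper_force": force on a finger pad.
Only numpy, scipy, OpenCV 4.12 (cv2) and the standard library are available. Lean on these libraries where they do the work, as an engineer would, in place of code of your own. Each camera call takes 0.05 s, during which the arm holds its last target. There are 200 camera calls.

## Working session

There is one attempt and no reset: what is moved stays moved. The work goes in short steps, Python scripts to look and compute and a shell command to move; the robot and the scene stay as the last step left them, time stands still between calls to the robot, and variables do not carry over. Pictures are saved under pics/ and viewed, at most 14 in all, crops included, and the job is handed in when it is done.

```bash
mkdir -p pics
python3 - <<'E'
from rig import readout, vision
import cv2
print(readout.get_state())
for n in ("top","side"):
    im=vision.get_image(n); cv2.imwrite(f"pics/{n}0.png",im)
    print(n,vision.camera_params(n))
print(vision.camera_params("wrist"))
E
```

```text
{'clock': 0.0, 'qpos': array([ 1.15796486e+00,  2.76600077e-01,  1.50613936e+00,  1.23477737e-05,
        1.36068109e+00, -1.20995328e-01]), 'qd': array([ 0.00140571,  0.0002974 , -0.00105014,  0.00053542,  0.00021704,
        0.00094791]), 'effort': array([-1.29463187e-03, -4.16777802e+01, -2.45806217e+01, -4.19556000e-04,
        1.12264819e-02, -5.56352660e-06]), 'position': array([0.16520173, 0.55016228, 0.20523437]), 'ee_rot': array([-2.46878273e-04,  1.45402022e-01,  9.89372234e-01, -8.79979316e-04]), 'contact_force': array([-0.79477219, -0.64350981, -0.15482004]), 'moment': array([ 0.0971679 ,  0.01076357, -0.04624022]), 'gripper_force': 0.0, 'width': 0.08524867608605076}
top {'intrinsics': array([[435.90573569,   0.        , 314.06726359],
       [  0.        , 435.90573569, 200.03641767],
       [  0.        ,   0.        ,   1.        ]]), 'dist': array([0.00013981, 0.        , 0.        , 0.        , 0.        ]), 'rvec': array([ 1.81960679, -2.01649048,  0.59061217]), 'tvec': array([0.14672363, 0.5734291 , 1.23953155])}
side {'intrinsics': array([[435.22921055,   0.      
[... 222 characters left out ...]
.08073896,  2.81598817, -1.37977493]), 'tvec': array([ 0.62780027, -0.00208158,  1.78938818])}
{'intrinsics': array([[284.49307093,   0.        , 320.23050616],
       [  0.        , 284.49307093, 196.62468706],
       [  0.        ,   0.        ,   1.        ]]), 'dist': array([-0.03522364,  0.        ,  0.        ,  0.        ,  0.        ]), 'hand_eye': array([[ 2.66914080e-04, -9.62736150e-01, -2.70442295e-01,
         6.91240271e-02],
       [ 9.99999834e-01,  3.95304310e-04, -4.20273440e-04,
        -6.77047577e-04],
       [ 5.11519439e-04, -2.70442138e-01,  9.62736095e-01,
        -1.68929323e-01],
       [ 0.00000000e+00,  0.00000000e+00,  0.00000000e+00,
         1.00000000e+00]])}
```

View pics/top0.png

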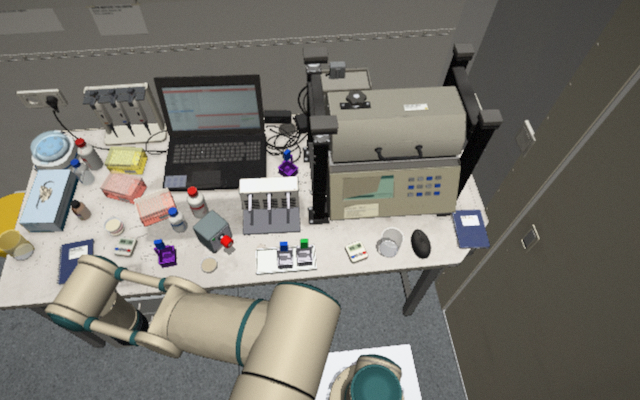

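View pics/side0.png

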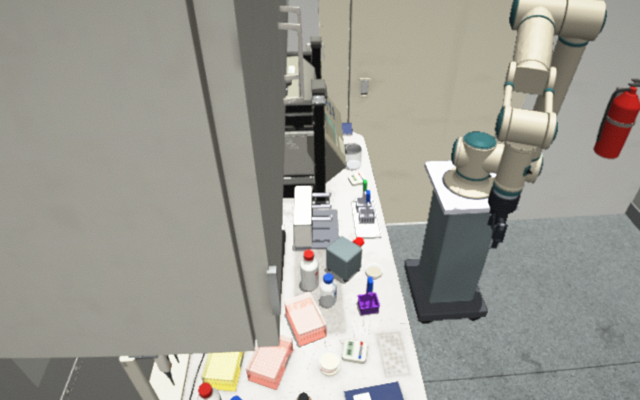

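The top view shows a white tray (257–316, 247–273) with two grey baskets, grips at blue (284,246) and green (304,244); yellow is absent. The rack's three hooks are near (250–290, 195–230), and the red knob is at (227,241) on the grey box. There are two purple look-alikes with blue grips, at (166,252) and (288,162). They are not in the tray and not steel-coloured, so I'll leave them. I'll enlarge this area to confirm.

```bash
cat > h.py <<'E'
from rig import readout, vision
import cv2, numpy as np
from scipy.spatial.transform import Rotation as R
def cam(n, st=None):
    p=vision.camera_params(n)
    if n!="wrist":
        Rc=R.from_rotvec(p["rvec"]).as_matrix(); return p["intrinsics"],p["dist"],Rc,np.array(p["tvec"])
    q=st["ee_rot"]; T=np.eye(4); T[:3,:3]=R.from_quat([q[1],q[2],q[3],q[0]]).as_matrix(); T[:3,3]=st["position"]
    W=np.linalg.inv(T@p["hand_eye"]); return p["intrinsics"],p["dist"],W[:3,:3],W[:3,3]
def ray(c,u,v):
    K,d,Rc,t=c; x=cv2.undistortPoints(np.array([[[u,v]]],float),K,d)[0,0]
    return -Rc.T@t, Rc.T@np.array([x[0],x[1],1])
def at(c,u,v,z):
    o,r=ray(c,u,v); return o+r*(z-o[2])/r[2]
def proj(c,P):
    K,d,Rc,t=c; return cv2.projectPoints(np.atleast_2d(np.array(P,float)),cv2.Rodrigues(Rc)[0],t,K,d)[0][:,0]
def crop(im,x0,y0,x1,y1,s,f):
    cv2.imwrite(f,cv2.resize(im[y0:y1,x0:x1],None,fx=s,fy=s,interpolation=cv2.INTER_CUBIC))
E
python3 - <<'E'
from h import *
im=cv2.imread("pics/top0.png"); crop(im,190,170,350,290,5,"pics/c1.png")
c=cam("top")
for n,u,v,z in [("blue",284,246,.136),("green",304,244,.136),("tl",257,249,.014),("bl",257,273,.014),("br",316,271,.014),("tr",314,247,.014),("knob",227,241,.072),("h1",253,195,.114),("h2",271,195,.114),("h3",289,195,.114)]:
    print(n,at(c,u,v,z).round(4))
E
```

```text
blue [0.4453 0.1952 0.136 ]
green [0.4459 0.1331 0.136 ]
tl [0.5031 0.2881 0.014 ]
bl [0.4164 0.2913 0.014 ]
br [0.4039 0.0983 0.014 ]
tr [0.4913 0.0957 0.014 ]
knob [0.5133 0.3797 0.072 ]
h1 [0.6563 0.2861 0.114 ]
h2 [0.6504 0.2258 0.114 ]
h3 [0.6444 0.1654 0.114 ]
```

View pics/c1.png

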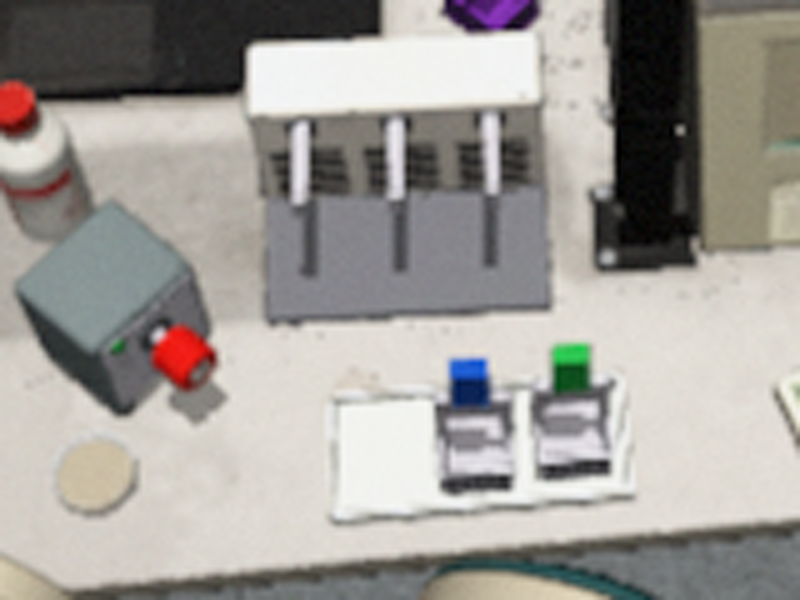

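The crop confirms two steel baskets in the tray: blue grip (284,246) and green (304,244). Both have grey steel boxes standing in the white tray, while the look-alikes are purple. The third slot is empty. Hook tips are at crop (299,205), (396,199) and (492,194), and the knob head is at (185,357).

Run:
```python
from h import *
c=cam("top"); print("cam",ray(c,0,0)[0].round(3))
f=lambda u,v,z: at(c,190+u/5-.4,170+v/5-.4,z)
for n,u,v,z in [("tip1",299,205,.106),("tip2",396,199,.106),("tip3",492,194,.106),("panL",270,322,.01),("panR",550,306,.01),("housL",250,113,.125),("housR",540,100,.125),
 ("boxA",115,203,.104),("boxB",18,288,.104),("boxC",108,350,.104),("boxD",193,268,.104),("knobfront",199,370,.072),("knobmid",185,357,.072),
 ("blueT1",450,360,.136),("blueT2",488,360,.136),("blueB1",452,377,.136),("blueB2",488,377,.136),("grT1",552,345,.136),("grT2",590,345,.136),("grB1",552,363,.136),("grB2",590,363,.136),
 ("trTL",332,393,.014),("trBL",335,522,.014),("trBR",634,495,.014),("trTR",625,377,.014),("pillarfoot",600,265,0.0),("petri",95,470,.015)]:
    print(n,f(u,v,z).round(4))
```

```text
cam [-0.153  0.18   1.353]
tip1 [0.6011 0.3006 0.106 ]
tip2 [0.5994 0.2364 0.106 ]
tip3 [0.597  0.1726 0.106 ]
panL [0.5669 0.3324 0.01  ]
panR [0.5601 0.1387 0.01  ]
housL [0.6647 0.3294 0.125 ]
housR [0.6561 0.1351 0.125 ]
boxA [0.6159 0.4221 0.104 ]
boxB [0.5576 0.4834 0.104 ]
boxC [0.5067 0.4247 0.104 ]
boxD [0.5613 0.3708 0.104 ]
knobfront [0.5031 0.372  0.072 ]
knobmid [0.5135 0.381  0.072 ]
blueT1 [0.4617 0.2077 0.136 ]
blueT2 [0.4594 0.1842 0.136 ]
blueB1 [0.4499 0.2072 0.136 ]
blueB2 [0.4477 0.1851 0.136 ]
grT1 [0.4658 0.1438 0.136 ]
grT2 [0.4634 0.1202 0.136 ]
grB1 [0.4533 0.1449 0.136 ]
grB2 [0.451  0.1214 0.136 ]
trTL [0.5064 0.2914 0.014 ]
trBL [0.413  0.2928 0.014 ]
trBR [0.4122 0.0961 0.014 ]
trTR [0.4986 0.0928 0.014 ]
pillarfoot [0.5947 0.1002 0.    ]
petri [0.4653 0.449  0.015 ]
```

Heights and sizes check out: hook spacing is 64 mm, the tray measures about 200 × 90 mm, and blue and green are 63 mm apart. First I'll lift and turn so the fingers close along x.

```bash
python3 -m handwheel '[[[0,0,-10],[0,0,0.97],-1],[[0,0,-10],[0,0,0.97],-1],[[0,0,-10],[0,0,0.97],-1],[[0,0,-10],[0,0,0.97],-1],[[0,0,-10],[0,0,0.97],-1],[[0,0,-10],[0,0,0.97],-1],[[0,0,-10],[0,0,0.97],-1],[[0,0,-10],[0,0,0.97],-1],[[0,0,-10],[0,0,0.97],-1],[[0,0,0],[0,0,0.97],-1],[[0,0,0],[0,0,0.97],-1],[[0,0,0],[0,0,0.97],-1],[[0,0,0],[0,0,0.97],-1],[[0,0,0],[0,0,0],-1],[[0,0,0],[0,0,0],-1]]' 30
cat >> h.py <<'E'
def todo(P,yaw=None):
    "tool-frame shift (mm) to world P; yaw (deg, world) wanted for tool y -> turn in units"
    s=readout.get_state(); q=s["ee_rot"]; M=R.from_quat([q[1],q[2],q[3],q[0]]).as_matrix()
    print("t",round(s["clock"],2),"pos",s["position"].round(4),"tooly_deg",np.degrees(np.arctan2(M[1,1],M[0,1])).round(2),"zt",M[:,2].round(3),"w",round(s["width"],4),"gf",round(s["gripper_force"],1),"F",s["contact_force"].round(1),"j",s["qpos"].round(2))
    print("shift",(M.T@(np.array(P)-s["position"])*1000).round(1))
    if yaw is not None: 
        d=R.from_euler("z",yaw,degrees=True).as_matrix(); Mt=np.column_stack([np.cross(d[:,0],[0,0,-1]),d[:,0],[0,0,-1]])
        print("turn/6",(np.degrees(R.from_matrix(M.T@Mt).as_rotvec())/6).round(2))
E
python3 -c "
from h import *
todo([.4547,.196,.30],-2)"
```

```text
clock: 1.98
position: [0.1654, 0.5506, 0.2959]
ee_rot: [0.0, 0.721, 0.693, -0.0]
contact_force: [-0.9, 0.3, 0.4]
width: 0.0853
gripper_force: 0.0
t 1.98 pos [0.1654 0.5506 0.2959] tooly_deg -2.3 zt [-0. -0. -1.] w 0.0853 gf 0.0 F [-0.9  0.3  0.4] j [ 1.16  0.24  1.34 -0.    1.57  1.2 ]
shift [-342.7  303.3   -4. ]
turn/6 [-0.    0.   -0.05]
```

```bash
python3 -m handwheel '[[[-34,30,0],[0,0,0],0],[[-34,30,0],[0,0,0],0],[[-34,30,0],[0,0,0],0],[[-34,30,0],[0,0,0],0],[[-34,30,0],[0,0,0],0],[[-34,30,0],[0,0,0],0],[[-34,30,0],[0,0,0],0],[[-34,30,0],[0,0,0],0],[[-34,30,0],[0,0,0],0],[[-34,30,0],[0,0,0],0],[[0,0,0],[0,0,0],0],[[0,0,0],[0,0,0],0],[[0,0,0],[0,0,0],0]]'
python3 - <<'E'
from h import *
todo([.4547,.196,.30],-2)
s=readout.get_state(); im=vision.get_image("wrist"); cv2.imwrite("pics/w1.png",im); c=cam("wrist",s)
for n,P in [("blue",[.4547,.196,.136]),("green",[.4584,.1326,.136]),("h2",[.61,.2355,.114]),("h1",[.612,.2995,.114])]: print(n,proj(c,P).round(0))
E
```

```text
clock: 3.6
position: [0.4503, 0.1994, 0.2962]
ee_rot: [-0.0, 0.721, 0.693, 0.0]
contact_force: [-0.1, -0.4, 0.4]
width: 0.0426
gripper_force: 0.0
t 3.6 pos [0.4503 0.1994 0.2962] tooly_deg -2.28 zt [-0.  0. -1.] w 0.0426 gf 0.0 F [-0.1 -0.4  0.4] j [0.28 0.11 1.5  0.   1.53 0.31]
shift [-3.2  4.5 -3.8]
turn/6 [-0.   -0.   -0.05]
blue [[325. 179.]]
green [[330. 229.]]
h2 [[450. 139.]]
h1 [[456.  84.]]
```

View pics/w1.png

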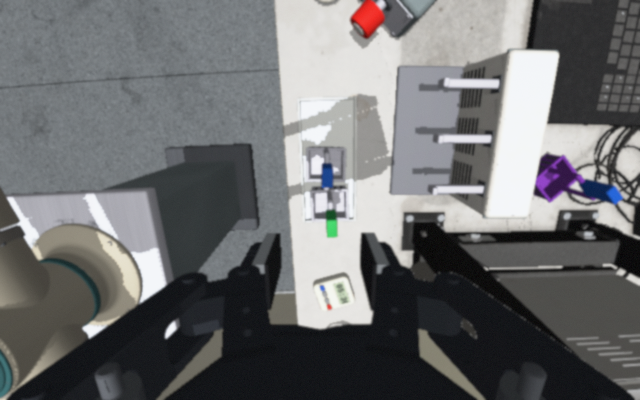

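The wrist view agrees with the top camera. Blue grip is at (327,176) and green at (332,226), against predicted (325,179) and (330,229). Hook tips are at (441,83), (435,138) and (434,189), and the knob is at (368,18).

Run:
```python
from h import *
s=readout.get_state(); c=cam("wrist",s)
for n,u,v,z in [("blue",327,176,.130),("green",332,225,.130),("tip1",441,83,.122),("tip2",435,138,.122),("tip3",434,189,.122),("trTL",357,97,.014),("trTR",353,218,.014),("trBL",299,99,.014),("trBR",305,219,.014),("panL",396,66,.01),("panR",391,194,.01),("knobfront",356,25,.072),("knobback",374,8,.072),("knobtopmid",368,16,.089)]:
    print(n,at(c,u,v,z).round(4))
todo([.4565,.199,.23])
im=cv2.imread("pics/w1.png"); crop(im,290,0,550,240,3,"pics/w1c.png")
```

```text
blue [0.4576 0.1986 0.13  ]
green [0.4619 0.1356 0.13  ]
tip1 [0.5912 0.3    0.122 ]
tip2 [0.5881 0.2382 0.122 ]
tip3 [0.591  0.1753 0.122 ]
trTL [0.5087 0.2943 0.014 ]
trTR [0.5009 0.1012 0.014 ]
trBL [0.4212 0.2948 0.014 ]
trBR [0.42   0.1026 0.014 ]
panL [0.5676 0.3366 0.01  ]
panR [0.5648 0.1395 0.01  ]
knobfront [0.501  0.3765 0.072 ]
knobback [0.5233 0.3948 0.072 ]
knobtopmid [0.5132 0.381  0.089 ]
t 3.65 pos [0.4503 0.1995 0.2962] tooly_deg -2.27 zt [-0.  0. -1.] w 0.0428 gf 0.0 F [ 0.7  0.  -0.4] j [0.28 0.11 1.5  0.   1.53 0.31]
shift [-0.2  6.2 66.2]
```

View pics/w1c.png

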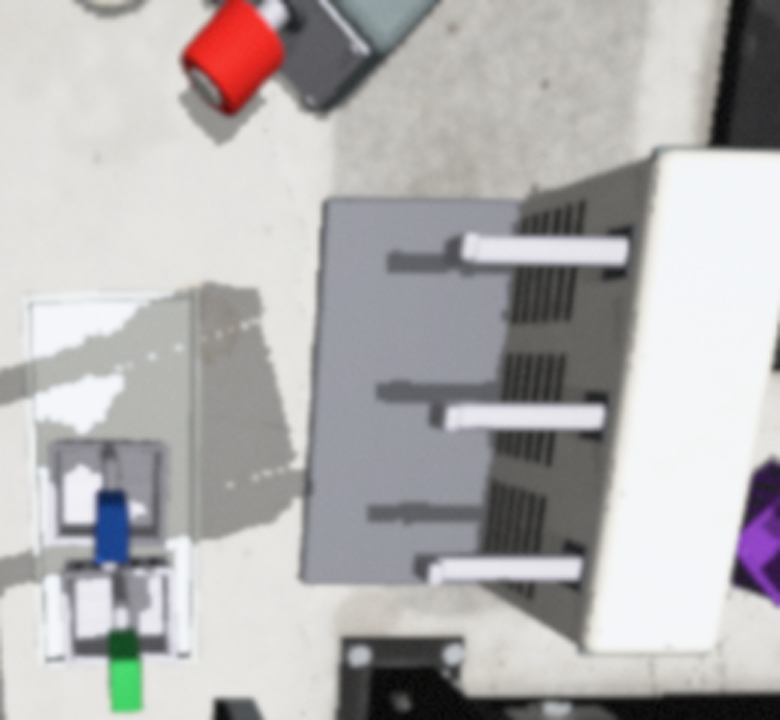

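```bash
python3 -m handwheel '[[[1,7,30],[0,0,0],0],[[0,0,40],[0,0,0],0],[[0,0,40],[0,0,0],0],[[0,0,30],[0,0,0],0],[[0,0,20],[0,0,0],0],[[0,0,15],[0,0,0],0],[[0,0,14],[0,0,0],0],[[0,0,0],[0,0,0],0],[[0,0,0],[0,0,0],0],[[0,0,0],[0,0,0],1],[[0,0,0],[0,0,0],1],[[0,0,0],[0,0,0],1],[[0,0,0],[0,0,0],1],[[0,0,0],[0,0,0],1],[[0,0,0],[0,0,0],1]]' 60
```

```text
clock: 5.52
position: [0.4584, 0.1994, 0.1079]
ee_rot: [0.0, 0.722, 0.692, 0.001]
contact_force: [-1.5, -0.2, 6.1]
width: 0.0115
gripper_force: 58.8
```

```bash
python3 -m handwheel '[[[0,0,-10],[0,0,0],1],[[0,0,-20],[0,0,0],1],[[0,0,-20],[0,0,0],1],[[20,0,0],[0,0,0],1],[[20,-1,0],[0,0,0],1],[[20,-1,0],[0,0,0],1],[[20,-1,0],[0,0,0],1],[[20,-1,0],[0,0,0],1],[[0,10,0],[0,0,0],1],[[0,20,0],[0,0,0],1],[[0,20,0],[0,0,0],1],[[0,20,0],[0,0,0],1],[[0,0,0],[0,0,0],1],[[0,0,0],[0,0,0],1]]'
python3 -c "
from h import *
todo([.6125,.300,.158],-2.1)
im=vision.get_image('top'); crop(im,210,140,350,290,4,'pics/t2.png')"
```

```text
clock: 7.28
position: [0.5279, 0.2958, 0.1568]
ee_rot: [-0.0, 0.722, 0.692, -0.001]
contact_force: [-0.8, 0.5, -1.2]
width: 0.011
gripper_force: 58.7
t 7.28 pos [0.5279 0.2958 0.1568] tooly_deg -2.44 zt [-0.001 -0.    -1.   ] w 0.011 gf 58.7 F [-0.8  0.5 -1.2] j [0.4  0.35 1.52 0.   1.27 0.44]
shift [ 7.8 84.3 -1.4]
turn/6 [-0.01  0.   -0.06]
```

View pics/t2.png

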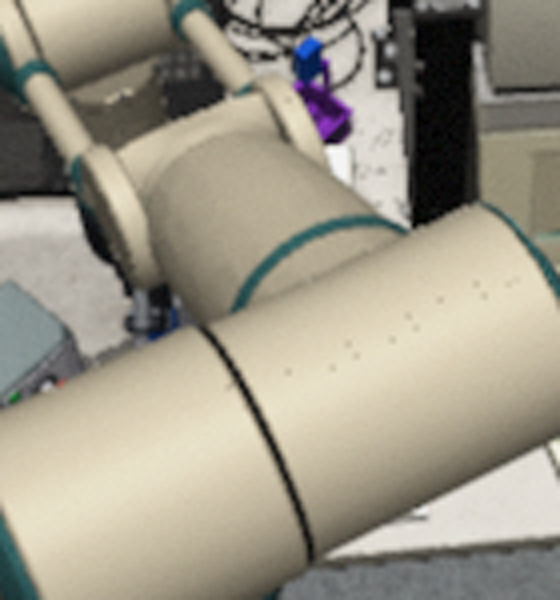

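The arm hides the rack in this view, but the gripper still reads a firm hold, so I'll go in over the tip and check force.

```bash
python3 -m handwheel '[[[8,0,0],[0,0,0],1],[[0,10,0],[0,0,0],1],[[0,15,0],[0,0,0],1],[[0,15,0],[0,0,0],1],[[0,15,0],[0,0,0],1],[[0,15,0],[0,0,0],1],[[0,14,0],[0,0,0],1],[[0,0,0],[0,0,0],1],[[0,0,0],[0,0,0],1]]'
python3 - <<'E'
from h import *
todo([.6125,.300,.136])
im=vision.get_image("wrist"); cv2.imwrite("pics/w3.png",im)
E
```

```text
clock: 8.45
position: [0.6119, 0.3009, 0.1569]
ee_rot: [-0.0, 0.722, 0.692, -0.0]
contact_force: [0.5, 0.8, -1.9]
width: 0.0107
gripper_force: 58.7
t 8.45 pos [0.6119 0.3009 0.1569] tooly_deg -2.38 zt [-0.001 -0.    -1.   ] w 0.0107 gf 58.7 F [ 0.5  0.8 -1.9] j [0.35 0.46 1.33 0.   1.35 0.4 ]
shift [-0.9  0.6 20.9]
```

View pics/w3.png

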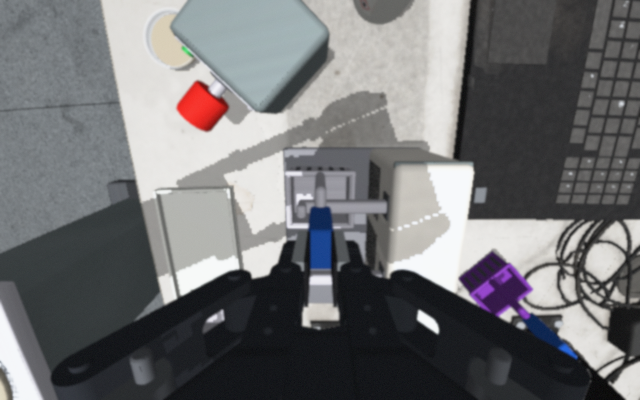

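Hook 1's arm, (385,206) to (305,207), runs under the blue handle bar with its tip in front, so it is threaded. Lower and release.

```bash
python3 -m handwheel '[[[-1,0,8],[0,0,0],1],[[0,0,8],[0,0,0],1],[[0,0,4],[0,0,0],1],[[0,0,2],[0,0,0],1],[[0,0,0],[0,0,0],1],[[0,0,0],[0,0,0],1]]'
```

```text
clock: 9.25
position: [0.6126, 0.3, 0.1354]
ee_rot: [0.0, 0.722, 0.692, 0.0]
contact_force: [0.5, -0.1, -1.7]
width: 0.0107
gripper_force: 58.7
```

```bash
python3 -m handwheel '[[[0,0,1.5],[0,0,0],1],[[0,0,0],[0,0,0],1],[[0,0,0],[0,0,0],0.4],[[0,0,0],[0,0,0],0],[[0,0,0],[0,0,0],0],[[0,0,0],[0,0,0],0],[[0,0,-5],[0,0,0],0],[[0,0,-15],[0,0,0],0],[[0,0,-30],[0,0,0],0],[[0,0,-40],[0,0,0],0],[[0,0,-40],[0,0,0],0],[[0,-30,-10],[0,0,0],0],[[0,-60,0],[0,0,0],0],[[0,-60,0],[0,0,0],0],[[0,0,0],[0,0,0],0],[[0,0,0],[0,0,0],0]]'
python3 - <<'E'
from h import *
todo([.461,.1355,.25])
s=readout.get_state();im=vision.get_image("wrist"); cv2.imwrite("pics/w4.png",im);c=cam("wrist",s)
for n,P in [("blue on hook1",[.6125,.3,.162]),("green",[.4605,.135,.136])]: print(n,proj(c,P).round(0))
# colour blobs
hsv=cv2.cvtColor(im,cv2.COLOR_BGR2HSV)
for n,lo,hi in [("blue",(108,120,50),(125,255,255)),("green",(50,120,50),(75,255,255))]:
    m=cv2.inRange(hsv,lo,hi); k,l,st,ce=cv2.connectedComponentsWithStats(m)
    for i in range(1,k):
        if st[i,4]>40: print(n,st[i],ce[i].round(1))
E
```

```text
clock: 11.25
position: [0.4633, 0.3065, 0.2752]
ee_rot: [0.001, 0.721, 0.692, 0.002]
contact_force: [-0.4, 0.4, 0.1]
width: 0.0427
gripper_force: 0.0
t 11.25 pos [0.4633 0.3065 0.2752] tooly_deg -2.35 zt [ 0.003  0.001 -1.   ] w 0.0427 gf 0.0 F [-0.4  0.4  0.1] j [ 0.46  0.21  1.42 -0.    1.5   0.5 ]
shift [-171.     4.6   24.9]
blue on hook1 [[465. 186.]]
green [[324. 312.]]
blue [442 170  30  31 658] [457.  184.7]
blue [566 258  41  28 460] [586.8 271.1]
green [320 289   9  31 235] [323.9 305.3]
```

View pics/w4.png

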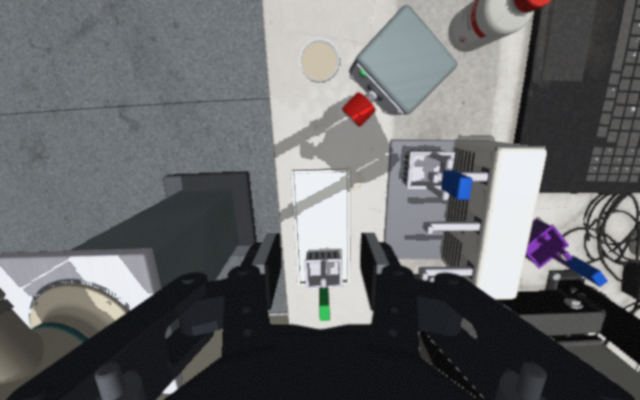

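Blue hangs on hook 1, with its grip at (457,185) against predicted (465,186). Green is unmoved. Now I'll fetch green.

```bash
python3 -m handwheel '[[[-30,2,0],[0,0,0],0],[[-45,3,0],[0,0,0],0],[[-45,0,0],[0,0,0],0],[[-40,0,0],[0,0,0],0],[[-11,0,20],[0,0,0],0],[[0,0,40],[0,0,0],0],[[0,0,40],[0,0,0],0],[[0,0,30],[0,0,0],0],[[0,0,15],[0,0,0],0],[[0,0,12],[0,0,0],0],[[0,0,10],[0,0,0],0],[[0,0,0],[0,0,0],0],[[0,0,0],[0,0,0],0],[[0,0,0],[0,0,0],1],[[0,0,0],[0,0,0],1],[[0,0,0],[0,0,0],1],[[0,0,0],[0,0,0],1],[[0,0,0],[0,0,0],1],[[0,0,0],[0,0,0],1]]' 60
python3 -c "
from h import *
todo([.52,.236,.158],-2.1)"
```

```text
clock: 13.68
position: [0.4613, 0.1351, 0.1073]
ee_rot: [0.001, 0.722, 0.692, 0.001]
contact_force: [0.7, -1.1, 5.8]
width: 0.0114
gripper_force: 59.0
t 13.68 pos [0.4613 0.1351 0.1073] tooly_deg -2.38 zt [ 0.002  0.    -1.   ] w 0.0114 gf 59.0 F [ 0.7 -1.1  5.8] j [ 0.14  0.22  1.86 -0.    1.07  0.18]
shift [103.2  54.5 -50.6]
turn/6 [ 0.02 -0.   -0.05]
```

```bash
python3 -m handwheel '[[[0,0,-10],[0,0,0],1],[[0,0,-20],[0,0,0],1],[[0,0,-20],[0,0,0],1],[[20,0,0],[0,0,0],1],[[20,0,0],[0,0,0],1],[[20,0,0],[0,0,0],1],[[20,0,0],[0,0,0],1],[[20,0,0],[0,0,0],1],[[0,15,0],[0,0,0],1],[[0,20,0],[0,0,0],1],[[0,20,0],[0,0,0],1],[[3,0,0],[0,0,0],1],[[0,0,0],[0,0,0],1],[[0,0,0],[0,0,0],1]]'
python3 - <<'E'
from h import *
todo([.611,.2365,.158],-2.1)
im=vision.get_image("wrist"); cv2.imwrite("pics/w5.png",im)
E
```

```text
clock: 15.42
position: [0.5189, 0.2355, 0.1565]
ee_rot: [-0.0, 0.722, 0.692, -0.0]
contact_force: [-0.3, -0.7, -0.7]
width: 0.0112
gripper_force: 58.6
t 15.43 pos [0.5189 0.2355 0.1565] tooly_deg -2.38 zt [-0.001 -0.    -1.   ] w 0.0112 gf 58.6 F [-0.3 -0.7 -0.7] j [0.3  0.3  1.6  0.   1.25 0.35]
shift [ 4.8 91.9 -1.5]
turn/6 [-0.01  0.   -0.05]
```

View pics/w5.png

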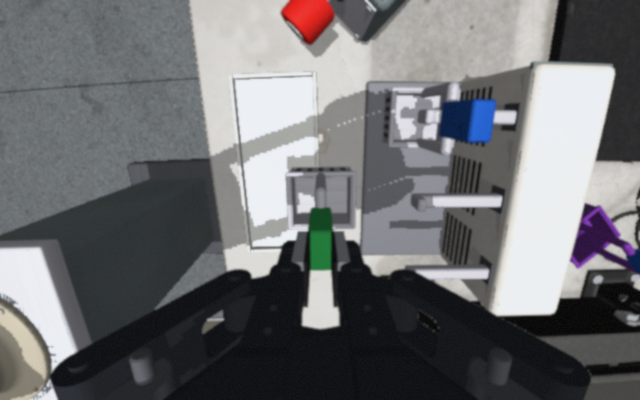

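Blue hangs squarely on hook 1, and hook 2's arm, (500,202) to (420,202), is clear. Green goes on next.

```bash
python3 -m handwheel '[[[5,5,0],[0,0,0],1],[[0,15,0],[0,0,0],1],[[0,15,0],[0,0,0],1],[[0,15,0],[0,0,0],1],[[0,15,0],[0,0,0],1],[[0,15,0],[0,0,0],1],[[0,12,0],[0,0,0],1],[[0,0,0],[0,0,0],1],[[0,0,8],[0,0,0],1],[[0,0,8],[0,0,0],1],[[0,0,4],[0,0,0],1],[[0,0,2],[0,0,0],1],[[0,0,0],[0,0,0],1],[[0,0,0],[0,0,0],1]]'
```

```text
clock: 17.23
position: [0.612, 0.237, 0.1349]
ee_rot: [0.0, 0.722, 0.692, 0.0]
contact_force: [0.2, 0.5, -1.1]
width: 0.0111
gripper_force: 58.6
```

```bash
python3 -m handwheel '[[[0,0,1.5],[0,0,0],1],[[0,0,0],[0,0,0],1],[[0,0,0],[0,0,0],0.4],[[0,0,0],[0,0,0],0],[[0,0,0],[0,0,0],0],[[0,0,0],[0,0,0],0],[[0,0,-5],[0,0,0],0],[[0,0,-15],[0,0,0],0],[[0,0,-30],[0,0,0],0],[[0,0,-40],[0,0,0],0],[[0,0,-40],[0,0,0],0],[[0,-30,-10],[0,0,0],0],[[0,-60,0],[0,0,0],0],[[0,-60,0],[0,0,0],0],[[0,0,0],[0,0,0],0],[[0,0,0],[0,0,0],0]]'
python3 - <<'E'
from h import *
todo([.45,.30,.275])
s=readout.get_state();im=vision.get_image("wrist"); cv2.imwrite("pics/w6.png",im);c=cam("wrist",s)
for n,P in [("blue on hook1",[.6125,.3,.157]),("green on hook2",[.611,.236,.157])]: print(n,proj(c,P).round(0))
hsv=cv2.cvtColor(im,cv2.COLOR_BGR2HSV)
for n,lo,hi in [("blue",(108,120,50),(125,255,255)),("green",(50,120,50),(75,255,255)),("red",(0,180,60),(6,255,255))]:
    m=cv2.inRange(hsv,lo,hi); k,l,st,ce=cv2.connectedComponentsWithStats(m)
    for i in range(1,k):
        if st[i,4]>40: print(n,st[i],ce[i].round(1))
E
```

```text
clock: 19.23
position: [0.4628, 0.2434, 0.2746]
ee_rot: [0.001, 0.721, 0.692, 0.002]
contact_force: [0.7, 0.6, -0.0]
width: 0.0427
gripper_force: 0.0
t 19.23 pos [0.4628 0.2434 0.2746] tooly_deg -2.36 zt [ 0.004  0.001 -1.   ] w 0.0427 gf 0.0 F [ 0.7  0.6 -0. ] j [ 0.35  0.16  1.49 -0.    1.49  0.39]
shift [ 56.  -15.1  -0.3]
blue on hook1 [[470. 123.]]
green on hook2 [[462. 186.]]
blue [446 112  34  27 730] [463.  124.8]
blue [578 216  42  26 567] [598.6 228. ]
green [443 171  29  30 650] [457.5 185.1]
red [343  36  33  36 665] [359.5  52.7]
```

View pics/w6.png

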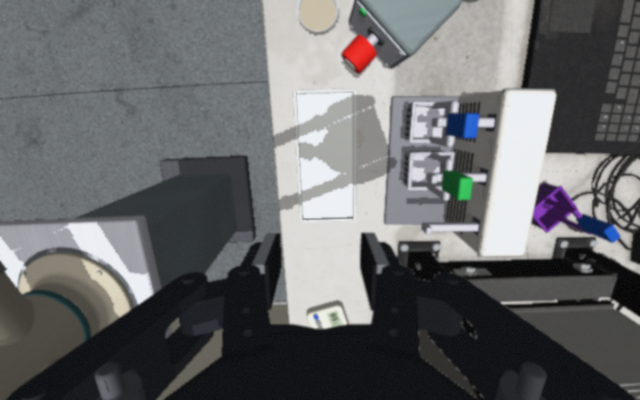

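Blue and green both hang at their predicted pixels, (463,125) and (457,185), and the hand is clear. Next is the knob; I'll turn about −45° and go above it.

```bash
python3 -m handwheel '[[[0,0,0],[0,0,0.89],-0.5],[[0,0,0],[0,0,0.89],-0.5],[[0,0,0],[0,0,0.89],-0.5],[[0,0,0],[0,0,0.89],-0.5],[[0,0,0],[0,0,0.89],-0.5],[[0,0,0],[0,0,0.89],-0.5],[[0,0,0],[0,0,0.89],-0.5],[[0,0,0],[0,0,0.89],-0.5],[[30,-15,0],[0,0,0],-0.5],[[35,-15,0],[0,0,0],-0.5],[[35,-15,0],[0,0,0],-0.5],[[32,-16,0],[0,0,0],-0.5],[[0,0,30],[0,0,0],-0.5],[[0,0,0],[0,0,0],-0.5],[[0,0,0],[0,0,0],-0.5]]'
python3 - <<'E'
from h import *
todo([.513,.380,.245],-45)
s=readout.get_state();im=vision.get_image("wrist"); c=cam("wrist",s); crop(im,220,60,420,240,3,"pics/w7.png")
np.save("s7.npy",s,allow_pickle=True)
print(proj(c,[[.513,.380,.072],[.513,.380,.089]]).round(1))
E
```

```text
clock: 21.15
position: [0.5135, 0.3795, 0.2436]
ee_rot: [0.0, 0.924, 0.382, 0.0]
contact_force: [0.3, 0.6, 0.2]
width: 0.0642
gripper_force: 0.0
t 21.15 pos [0.5135 0.3795 0.2436] tooly_deg -45.15 zt [ 0.001  0.    -1.   ] w 0.0642 gf 0.0 F [0.3 0.6 0.2] j [ 0.53  0.36  1.29 -0.    1.49  1.32]
shift [ 0.  -0.7 -1.4]
turn/6 [ 0.   -0.01 -0.02]
[[319.7 174.4]
 [319.7 177.3]]
```

View pics/w7.png

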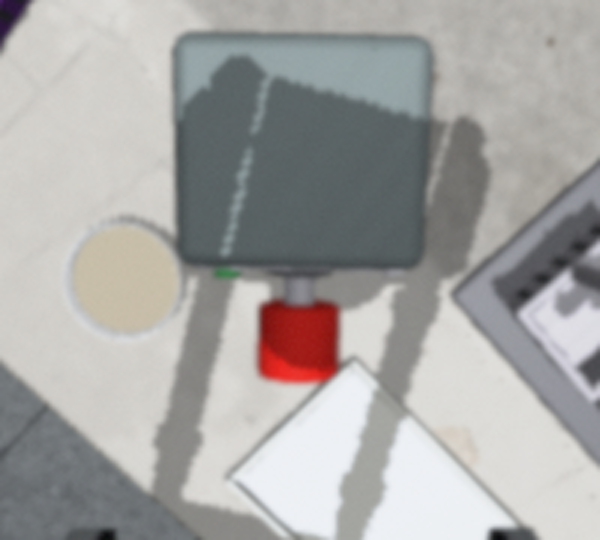

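The knob head is centred at full-image (319.7,173.7), exactly as predicted, and its axis lines up with the tool. I'll descend and pinch it.

```bash
python3 -m handwheel '[[[0,0,30],[0,0,0],-0.5],[[0,0,40],[0,0,0],-0.5],[[0,0,40],[0,0,0],-0.5],[[0,0,30],[0,0,0],-0.5],[[0,0,20],[0,0,0],-0.5],[[0,0,15],[0,0,0],-0.5],[[0,0,14],[0,0,0],-0.5],[[0,0,0],[0,0,0],-0.5],[[0,0,0],[0,0,0],0],[[0,0,0],[0,0,0],1],[[0,0,0],[0,0,0],1],[[0,0,0],[0,0,0],1],[[0,0,0],[0,0,0],1],[[0,0,0],[0,0,0],1]]' 50
```

```text
clock: 22.95
position: [0.5124, 0.3804, 0.0552]
ee_rot: [-0.001, 0.924, 0.382, 0.001]
contact_force: [-2.2, 0.4, 5.6]
width: 0.025
gripper_force: 43.0
```

```bash
python3 -m handwheel '[[[0,0,0],[0,0,0],1],[[0,0,0],[0,0,0],1],[[0,0,0],[0,0,0],1]]'
python3 - <<'E'
from h import *
im=vision.get_image("wrist"); crop(im,220,100,420,250,3,"pics/w8.png")
E
```

```text
clock: 23.32
position: [0.5124, 0.3804, 0.0552]
ee_rot: [-0.001, 0.924, 0.382, 0.001]
contact_force: [-2.0, 1.7, 5.7]
width: 0.0249
gripper_force: 43.0
```

View pics/w8.png

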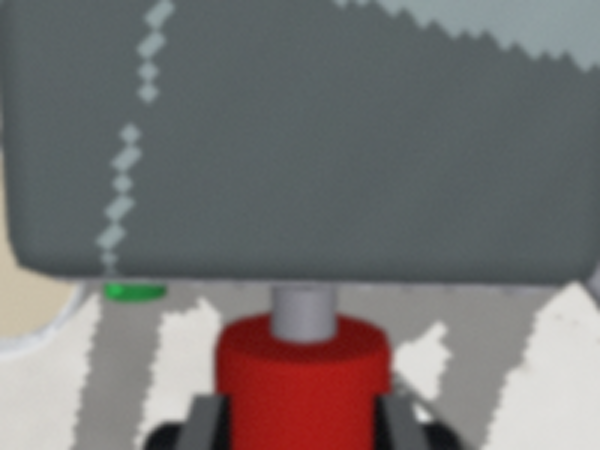

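The pads are on either side of the red head and the knob is still in. I'll pull it straight out along tool −x.

```bash
python3 -m handwheel '[[[-3,0,0],[0,0,0],1],[[-3,0,0],[0,0,0],1],[[-3,0,0],[0,0,0],1],[[-3,0,0],[0,0,0],1],[[-3,0,0],[0,0,0],1],[[-3,0,0],[0,0,0],1],[[-3,0,0],[0,0,0],1],[[-2.5,0,0],[0,0,0],1],[[0,0,0],[0,0,0],1],[[0,0,0],[0,0,0],1],[[0,0,0],[0,0,0],1]]'
python3 - <<'E'
from h import *
todo([.513,.380,.0552])
im=vision.get_image("wrist"); crop(im,220,100,420,250,3,"pics/w9.png")
E
```

```text
clock: 24.75
position: [0.4972, 0.3657, 0.0552]
ee_rot: [-0.002, 0.924, 0.382, 0.003]
contact_force: [-0.6, 6.2, 3.7]
width: 0.0247
gripper_force: 42.2
t 24.75 pos [0.4972 0.3657 0.0552] tooly_deg -45.14 zt [ 0.004  0.005 -1.   ] w 0.0247 gf 42.2 F [-0.6  6.2  3.7] j [0.52 0.45 1.63 0.   1.05 1.31]
shift [21.3  1.   0.2]
```

View pics/w9.png

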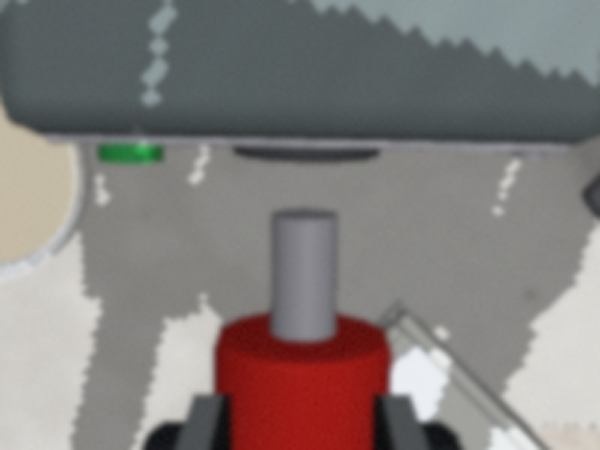

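The stem now shows fully and the head has moved 21 mm with the fingers. I'll add a small extra pull to the stop, then hold for over 5 s.

```bash
Z='x'; python3 -m handwheel '[[[-1.5,0,0],[0,0,0],1],[[0,0,0],[0,0,0],1],[[0,0,0],[0,0,0],1],[[0,0,0],[0,0,0],1],[[0,0,0],[0,0,0],1],[[0,0,0],[0,0,0],1],[[0,0,0],[0,0,0],1],[[0,0,0],[0,0,0],1],[[0,0,0],[0,0,0],1],[[0,0,0],[0,0,0],1],[[0,0,0],[0,0,0],1],[[0,0,0],[0,0,0],1],[[0,0,0],[0,0,0],1],[[0,0,0],[0,0,0],1],[[0,0,0],[0,0,0],1],[[0,0,0],[0,0,0],1],[[0,0,0],[0,0,0],1],[[0,0,0],[0,0,0],1],[[0,0,0],[0,0,0],1],[[0,0,0],[0,0,0],1]]'
python3 -m handwheel '[[[0,0,0],[0,0,0],1],[[0,0,0],[0,0,0],1],[[0,0,0],[0,0,0],1],[[0,0,0],[0,0,0],1],[[0,0,0],[0,0,0],1],[[0,0,0],[0,0,0],1],[[0,0,0],[0,0,0],1],[[0,0,0],[0,0,0],1],[[0,0,0],[0,0,0],1],[[0,0,0],[0,0,0],1],[[0,0,0],[0,0,0],1],[[0,0,0],[0,0,0],1],[[0,0,0],[0,0,0],1],[[0,0,0],[0,0,0],1],[[0,0,0],[0,0,0],1],[[0,0,0],[0,0,0],1],[[0,0,0],[0,0,0],1],[[0,0,0],[0,0,0],1],[[0,0,0],[0,0,0],1],[[0,0,0],[0,0,0],1]]'
python3 -m handwheel '[[[0,0,0],[0,0,0],1],[[0,0,0],[0,0,0],1],[[0,0,0],[0,0,0],1],[[0,0,0],[0,0,0],1],[[0,0,0],[0,0,0],1],[[0,0,0],[0,0,0],1],[[0,0,0],[0,0,0],1],[[0,0,0],[0,0,0],1],[[0,0,0],[0,0,0],1],[[0,0,0],[0,0,0],1],[[0,0,0],[0,0,0],1],[[0,0,0],[0,0,0],1]]'
```

```text
clock: 27.3
position: [0.4969, 0.3654, 0.0552]
ee_rot: [-0.002, 0.924, 0.381, 0.004]
contact_force: [1.3, 8.2, 1.4]
width: 0.025
gripper_force: 41.9
clock: 29.8
position: [0.4969, 0.3654, 0.0553]
ee_rot: [-0.002, 0.924, 0.382, 0.004]
contact_force: [1.0, 7.6, 2.1]
width: 0.0247
gripper_force: 41.9
clock: 31.3
position: [0.4969, 0.3653, 0.0552]
ee_rot: [-0.002, 0.924, 0.381, 0.004]
contact_force: [0.8, 6.9, 1.3]
width: 0.025
gripper_force: 41.9
```

The position stalled, so the knob is at its stop, held 6.5 s. Now push it home.

```bash
python3 -m handwheel '[[[3,0,0],[0,0,0],1],[[3,0,0],[0,0,0],1],[[3,0,0],[0,0,0],1],[[3,0,0],[0,0,0],1],[[3,0,0],[0,0,0],1],[[3,0,0],[0,0,0],1],[[3,0,0],[0,0,0],1],[[3,0,0],[0,0,0],1],[[2,0,0],[0,0,0],1],[[1.5,0,0],[0,0,0],1],[[0,0,0],[0,0,0],1],[[0,0,0],[0,0,0],1],[[0,0,0],[0,0,0],1]]'
python3 - <<'E'
from h import *
todo([.5124,.3804,.0552])
E
```

```text
clock: 32.92
position: [0.5124, 0.3803, 0.0551]
ee_rot: [0.0, 0.924, 0.382, -0.002]
contact_force: [-5.7, -1.4, 9.7]
width: 0.0252
gripper_force: 44.9
t 32.92 pos [0.5124 0.3803 0.0551] tooly_deg -45.09 zt [-0.003 -0.002 -1.   ] w 0.0252 gf 44.9 F [-5.7 -1.4  9.7] j [ 0.53  0.48  1.58 -0.    1.09  1.32]
shift [ 0.1 -0.  -0.1]
```

The knob is back at its start position. I'll release, rise, go back to the tray and hook viewpoint, and look.

```bash
python3 -m handwheel '[[[-1,0,0],[0,0,0],0.3],[[0,0,0],[0,0,0],-0.3],[[0,0,0],[0,0,0],-0.5],[[0,0,0],[0,0,0],-0.5],[[0,0,-15],[0,0,0],-0.5],[[0,0,-35],[0,0,0],-0.5],[[0,0,-40],[0,0,0],-0.5],[[0,0,-40],[0,0,0],-0.5],[[0,0,-40],[0,0,0],-0.5],[[0,0,-40],[0,0,0],-0.5],[[-30,15,-10],[0,0,0],0],[[-35,15,0],[0,0,0],0],[[-35,15,0],[0,0,0],0],[[-32,16,0],[0,0,0],0]]'
python3 -m handwheel '[[[0,0,0],[0,0,-0.89],0],[[0,0,0],[0,0,-0.89],0],[[0,0,0],[0,0,-0.89],0],[[0,0,0],[0,0,-0.89],0],[[0,0,0],[0,0,-0.89],0],[[0,0,0],[0,0,-0.89],0],[[0,0,0],[0,0,-0.89],0],[[0,0,0],[0,0,-0.89],0],[[0,0,0],[0,0,0],0],[[0,0,0],[0,0,0],0]]'
python3 - <<'E'
from h import *
todo([.46,.243,.275],-2.3)
s=readout.get_state();im=vision.get_image("wrist"); cv2.imwrite("pics/w10.png",im); np.save("s10.npy",s,allow_pickle=True)
c=cam("wrist",s)
print(proj(c,[[.6125,.3,.157],[.611,.236,.157],[.513,.38,.089],[.5087,.2943,.014],[.5009,.1012,.014],[.4212,.2948,.014],[.42,.1026,.014]]).round(0))
E
```

```text
clock: 34.67
position: [0.4624, 0.2431, 0.2754]
ee_rot: [0.0, 0.924, 0.382, 0.001]
contact_force: [0.5, -0.2, 0.4]
width: 0.0429
gripper_force: 0.0
clock: 35.92
position: [0.4631, 0.2442, 0.2747]
ee_rot: [0.0, 0.722, 0.692, 0.0]
contact_force: [-0.1, 0.3, 0.7]
width: 0.0425
gripper_force: 0.0
t 35.92 pos [0.4631 0.2442 0.2747] tooly_deg -2.46 zt [ 0.001  0.    -1.   ] w 0.0425 gf 0.0 F [-0.1  0.3  0.7] j [ 0.35  0.17  1.48 -0.    1.49  0.4 ]
shift [-1.3 -3.  -0.3]
turn/6 [ 0.01 -0.   -0.03]
[[470. 124.]
 [462. 187.]
 [359.  54.]
 [350. 128.]
 [347. 248.]
 [291. 130.]
 [298. 249.]]
```

View pics/w10.png

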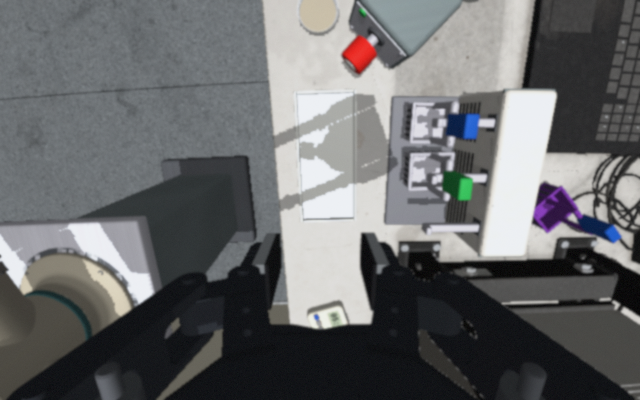

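Both baskets still hang, at (463,125) and (457,185), and the knob is home at (359,54). The tray has been knocked: its corners are now (297,92), (353,91), (354,218) and (302,219), so I'll measure it again. This was my 14th picture, so I'll measure numerically from here.

Run:
```python
from h import *
s=np.load("s10.npy",allow_pickle=True).item(); im=cv2.imread("pics/w10.png"); c=cam("wrist",s)
g=cv2.cvtColor(im,cv2.COLOR_BGR2GRAY)
P=[at(c,u,v,.014) for u,v in [(297,92),(353,91.5),(354,218.5),(302,219.5)]]
print(np.round(P,4), np.mean(P,0).round(4))
print("sides",[np.linalg.norm(P[i]-P[(i+1)%4]).round(4) for i in range(4)])
hsv=cv2.cvtColor(im,cv2.COLOR_BGR2HSV)
# white pixels column/row profiles for edges
sub=g[80:232,285:365]
for r in (100,115,195,205,213): print(r,g[r,288:306].tolist(),g[r,344:362].tolist())
for col in (310,325,345): print(col,g[84:100,col].tolist(),g[210:228,col].tolist())
# grips: bbox
for n,lo,hi in [("blue",(108,120,50),(125,255,255)),("green",(50,120,50),(75,255,255))]:
    m=cv2.inRange(hsv,lo,hi); k,l,st,ce=cv2.connectedComponentsWithStats(m)
    for i in range(1,k):
        if st[i,4]>300 and st[i,0]<500:
            print(n,st[i],ce[i].round(1),at(c,*ce[i],.150).round(4), cv2.minAreaRect(np.argwhere(l==i)[:,::-1].astype(np.float32)))
```

```text
[[0.4337 0.348  0.014 ]
 [0.5137 0.3453 0.014 ]
 [0.5128 0.1527 0.014 ]
 [0.4294 0.1546 0.014 ]] [0.4724 0.2501 0.014 ]
sides [np.float64(0.08), np.float64(0.1926), np.float64(0.0835), np.float64(0.1934)]
100 [217, 216, 215, 215, 217, 218, 224, 226, 218, 218, 232, 239, 239, 240, 240, 240, 240, 239] [175, 173, 171, 172, 170, 173, 171, 167, 157, 143, 145, 152, 150, 142, 139, 138, 139, 139]
115 [219, 218, 218, 218, 218, 219, 222, 226, 223, 215, 226, 236, 240, 240, 240, 239, 239, 240] [172, 174, 178, 185, 187, 187, 195, 195, 172, 155, 165, 178, 166, 149, 141, 139, 139, 139]
195 [157, 166, 171, 169, 161, 152, 147, 145, 140, 142, 145, 152, 159, 157, 156, 161, 165, 164] [240, 239, 240, 239, 240, 240, 239, 238, 230, 216, 215, 222, 221, 218, 219, 219, 219, 219]
205 [138, 138, 139, 140, 140, 146, 170, 194, 208, 210, 200, 187, 182, 180, 198, 229, 238, 240] [240, 240, 240, 240, 240, 240, 240, 238, 230, 216, 214, 222, 221, 220, 219, 219, 219, 219]
213 [219, 218, 218, 218, 217, 218, 218, 219, 219, 218, 218, 220, 223, 220, 206, 210, 230, 239] [240, 239, 240, 240, 240, 240, 239, 238, 230, 216, 214, 
[... 195 characters left out ...]
 219, 220, 220]
325 [210, 211, 213, 213, 211, 209, 220, 226, 218, 214, 231, 238, 240, 239, 239, 239] [240, 240, 240, 240, 239, 240, 238, 225, 177, 167, 215, 230, 226, 222, 220, 219, 220, 220]
345 [217, 217, 217, 215, 210, 215, 224, 221, 211, 224, 234, 237, 232, 221, 201, 183] [240, 239, 240, 239, 240, 238, 227, 183, 157, 195, 222, 221, 219, 219, 221, 221, 220, 220]
blue [446 113  34  27 729] [463.3 125.4] [0.6098 0.2983 0.15  ] ((462.3923645019531, 124.8615493774414), (31.008682250976562, 27.163606643676758), 7.125016689300537)
green [443 172  30  29 646] [457.6 185.5] [0.6092 0.2356 0.15  ] ((457.2254638671875, 186.02049255371094), (28.880903244018555, 27.52286720275879), 5.194429397583008)
```

Tray re-measured: centre ≈ (0.472, 0.250), yaw about −1°. The measured sides fit the 90 × 200 size, since my corners lie on the inner rims. Next: blue off hook 1.

```bash
python3 -m handwheel '[[[20,40,0],[0,0,0],0],[[20,50,0],[0,0,0],0],[[21,50,0],[0,0,0],0],[[0,5.5,0],[0,0,0],0],[[0,0,30],[0,0,0],0],[[0,0,40],[0,0,0],0],[[0,0,30],[0,0,0],0],[[0,0,20],[0,0,0],0],[[0,0,12],[0,0,0],0],[[0,0,8],[0,0,0],0],[[0,0,0],[0,0,0],0],[[0,0,0],[0,0,0],0],[[0,0,0],[0,0,0],1],[[0,0,0],[0,0,0],1],[[0,0,0],[0,0,0],1],[[0,0,0],[0,0,0],1],[[0,0,0],[0,0,0],1],[[0,0,0],[0,0,0],1]]' 60
```

```text
clock: 38.22
position: [0.6114, 0.2993, 0.1348]
ee_rot: [0.0, 0.722, 0.692, 0.001]
contact_force: [0.6, 0.1, 5.8]
width: 0.0101
gripper_force: 59.2
```

```bash
python3 -m handwheel '[[[0,0,-6],[0,0,0],1],[[0,0,-10],[0,0,0],1],[[0,0,-8],[0,0,0],1],[[0,0,0],[0,0,0],1],[[0,-10,0],[0,0,0],1],[[0,-15,0],[0,0,0],1],[[0,-15,0],[0,0,0],1],[[0,-15,0],[0,0,0],1],[[0,-15,0],[0,0,0],1],[[0,-15,0],[0,0,0],1],[[0,-15,0],[0,0,0],1],[[0,-15,0],[0,0,0],1],[[0,-15,0],[0,0,0],1],[[0,0,0],[0,0,0],1],[[0,0,0],[0,0,0],1]]'
python3 - <<'E'
from h import *
todo([.473,.296,.158],-1)
s=readout.get_state();im=vision.get_image("wrist"); c=cam("wrist",s); cv2.imwrite("pics/w11.png",im)
print("grip pred",proj(c,s["position"]+[0,0,.005]).round(0))
hsv=cv2.cvtColor(im,cv2.COLOR_BGR2HSV)
for n,lo,hi in [("blue",(108,120,30),(125,255,255)),("green",(50,120,30),(75,255,255))]:
    m=cv2.inRange(hsv,lo,hi); k,l,st,ce=cv2.connectedComponentsWithStats(m)
    for i in range(1,k):
        if st[i,4]>100: print(n,st[i],ce[i].round(1),at(c,*ce[i],.150).round(4))
# tray edges: far end rows (short side +y) along columns
g=cv2.cvtColor(im,cv2.COLOR_BGR2GRAY)
pc=proj(c,[[.4292,.3475,.014],[.5155,.3465,.014],[.514,.1515,.014],[.4275,.1525,.014]]); print("rim pred",pc.round(1).tolist())
u0,v0=pc[0].astype(int);u1,v1=pc[1].astype(int)
for r in (v0+15,v0+30): print(r,u0-8,g[r,u0-8:u0+10].tolist(),u1-8,g[r,u1-8:u1+12].tolist())
um=(u0+u1)//2
for q in (um-15,um+15): print(q,v0-9,g[v0-9:v0+9,q].tolist())
E
```

```text
clock: 40.1
position: [0.4816, 0.3047, 0.1583]
ee_rot: [0.0, 0.722, 0.692, 0.001]
contact_force: [1.0, 0.2, -1.7]
width: 0.0105
gripper_force: 58.7
t 40.1 pos [0.4816 0.3047 0.1583] tooly_deg -2.37 zt [ 0.001  0.    -1.   ] w 0.0105 gf 58.7 F [ 1.   0.2 -1.7] j [ 0.44  0.3   1.6  -0.    1.25  0.48]
shift [-9.  -8.3  0.3]
turn/6 [ 0.01 -0.   -0.23]
grip pred [[321. 231.]]
blue [ 309  206   23   61 1299] [320.4 236.3] [0.4806 0.2951 0.15  ]
green [ 471  271   52   57 1663] [496.  297.7] [0.6075 0.2404 0.15  ]
rim pred [[271.0, 143.0], [350.4, 140.5], [351.0, 296.0], [283.3, 297.8]]
157 263 [138, 138, 137, 138, 137, 137, 137, 136, 138, 151, 153, 141, 128, 138, 158, 169, 176, 187] 342 [168, 167, 169, 169, 167, 163, 148, 135, 144, 157, 153, 141, 138, 138, 138, 137, 137, 138, 138, 138]
172 263 [217, 218, 219, 218, 218, 219, 218, 219, 219, 222, 228, 230, 210, 172, 190, 228, 239, 240] 342 [135, 135, 134, 135, 134, 134, 136, 134, 135, 133, 134, 135, 136, 138, 136, 134, 136, 138, 139, 139]
295 133 [142, 136, 136, 136, 135, 133, 129, 141, 156, 161, 157, 162, 166, 168, 168, 168, 169, 189]
325 133 [138, 138, 138, 138, 137, 132, 138, 154, 157, 155, 158, 165, 170, 169, 169, 167, 168, 167]
```

The tray rim matches prediction to about 1 px. Lower blue into the +y half.

```bash
python3 -m handwheel '[[[-11,-9,0],[0,0,-0.2],1],[[0,0,10],[0,0,0],1],[[0,0,12],[0,0,0],1],[[0,0,12],[0,0,0],1],[[0,0,8],[0,0,0],1],[[0,0,4],[0,0,0],1],[[0,0,2],[0,0,0],1],[[0,0,0],[0,0,0],1],[[0,0,0],[0,0,0],1]]'
```

```text
clock: 41.28
position: [0.4718, 0.294, 0.1105]
ee_rot: [0.0, 0.714, 0.7, 0.0]
contact_force: [-0.4, -0.3, -1.7]
width: 0.0102
gripper_force: 58.8
```

```bash
python3 -m handwheel '[[[0,0,1],[0,0,0],1],[[0,0,1.5],[0,0,0],1],[[0,0,0],[0,0,0],1],[[0,0,0],[0,0,0],1]]'
```

```text
clock: 41.78
position: [0.4731, 0.2948, 0.1092]
ee_rot: [0.001, 0.714, 0.7, 0.002]
contact_force: [0.7, 1.1, 5.2]
width: 0.0104
gripper_force: 60.2
```

It has touched down. I'll release, rise, and check.

```bash
python3 -m handwheel '[[[0,0,0],[0,0,0],0.5],[[0,0,0],[0,0,0],0],[[0,0,0],[0,0,0],0],[[0,0,0],[0,0,0],0],[[0,0,-5],[0,0,0],0],[[0,0,-15],[0,0,0],0],[[0,0,-30],[0,0,0],0],[[0,0,-40],[0,0,0],0],[[0,0,-40],[0,0,0],0],[[0,0,-35],[0,0,0],0],[[-20,0,0],[0,0,0],0],[[-38,0,0],[0,0,0],0],[[0,0,0],[0,0,0],0],[[0,0,0],[0,0,0],0]]'
python3 - <<'E'
from h import *
todo([.6105,.2365,.275])
s=readout.get_state();im=vision.get_image("wrist"); c=cam("wrist",s); cv2.imwrite("pics/w12.png",im)
print("pred",proj(c,[[.473,.294,.118],[.6105,.236,.145]]).round(0))
hsv=cv2.cvtColor(im,cv2.COLOR_BGR2HSV)
for n,lo,hi,z in [("blue",(108,120,30),(125,255,255),.118),("green",(50,120,30),(75,255,255),.15)]:
    m=cv2.inRange(hsv,lo,hi); k,l,st,ce=cv2.connectedComponentsWithStats(m)
    for i in range(1,k):
        if st[i,4]>100: print(n,st[i],ce[i].round(1),at(c,*ce[i],z).round(4))
E
```

```text
clock: 43.52
position: [0.4701, 0.2357, 0.2724]
ee_rot: [-0.0, 0.715, 0.699, -0.0]
contact_force: [0.4, 0.1, 0.1]
width: 0.043
gripper_force: 0.0
t 43.52 pos [0.4701 0.2357 0.2724] tooly_deg -1.23 zt [-0.001  0.001 -1.   ] w 0.043 gf 0.0 F [0.4 0.1 0.1] j [0.33 0.17 1.48 0.   1.49 0.35]
shift [  3.8 140.4  -2.7]
pred [[323. 126.]
 [452. 180.]]
blue [317 115  12  23 256] [322.4 126.1] [0.4728 0.2938 0.118 ]
blue [575 216  42  27 582] [595.4 228.7] [0.8158 0.1633 0.118 ]
green [438 168  30  29 653] [452.9 181.4] [0.6093 0.2356 0.15  ]
```

Blue stands in the tray exactly where predicted. Now green.

```bash
python3 -m handwheel '[[[4,40,0],[0,0,0.2],0],[[0,50,0],[0,0,0],0],[[0,50,0],[0,0,0],0],[[0,0.5,0],[0,0,0],0],[[0,0,30],[0,0,0],0],[[0,0,40],[0,0,0],0],[[0,0,30],[0,0,0],0],[[0,0,20],[0,0,0],0],[[0,0,10],[0,0,0],0],[[0,0,7],[0,0,0],0],[[0,0,0],[0,0,0],0],[[0,0,0],[0,0,0],0],[[0,0,0],[0,0,0],1],[[0,0,0],[0,0,0],1],[[0,0,0],[0,0,0],1],[[0,0,0],[0,0,0],1],[[0,0,0],[0,0,0],1],[[0,0,0],[0,0,0],1]]' 60
```

```text
clock: 45.82
position: [0.6108, 0.2349, 0.1355]
ee_rot: [-0.0, 0.722, 0.692, -0.0]
contact_force: [0.9, 0.7, 0.6]
width: -0.0002
gripper_force: 0.4
```

It closed on nothing. I'll look before doing anything else.

```bash
cat > d.py <<'E'
from h import *
s=readout.get_state();im=vision.get_image("wrist"); c=cam("wrist",s); cv2.imwrite("pics/d%d.png"%(s["clock"]*100),im)
hsv=cv2.cvtColor(im,cv2.COLOR_BGR2HSV)
for n,lo,hi in [("blue",(108,120,30),(125,255,255)),("green",(50,100,30),(80,255,255)),("red",(0,180,60),(6,255,255))]:
    m=cv2.inRange(hsv,lo,hi); k,l,st,ce=cv2.connectedComponentsWithStats(m)
    for i in range(1,k):
        if st[i,4]>60: print(n,st[i],ce[i].round(1),"z.15",at(c,*ce[i],.15).round(4),"z.12",at(c,*ce[i],.12).round(4),cv2.minAreaRect(np.argwhere(l==i)[:,::-1].astype(np.float32)))
E
python3 - <<'E'
from h import *
todo([.6105,.2365,.275]); s=readout.get_state(); c=cam("wrist",s)
print(proj(c,[[.6108,.235,.162],[.6108,.235,.122]]).round(0))
import d
t=vision.get_image("top"); cv2.imwrite("pics/t12.png",t)
E
```

```text
t 45.83 pos [0.6108 0.2349 0.1355] tooly_deg -2.38 zt [-0. -0. -1.] w -0.0002 gf 0.4 F [0.9 0.7 0.6] j [ 0.26  0.44  1.43 -0.    1.27  0.3 ]
shift [   1.6   -0.4 -139.5]
[[322. 246.]
 [321. 220.]]
blue [  73  123   68   41 2249] [105.5 141.4] z.15 [0.4951 0.2956 0.15  ] z.12 [0.4722 0.2942 0.12  ] ((106.47796630859375, 139.87338256835938), (41.721580505371094, 62.582374572753906), 80.13418579101562)
blue [ 551  266   70   55 1495] [587.  292.8] z.15 [0.7816 0.1874 0.15  ] z.12 [0.8144 0.165  0.12  ] ((585.6974487304688, 291.2328796386719), (77.48063659667969, 24.090322494506836), 36.46923828125)
green [ 284  202   39   58 1288] [302.  225.3] z.15 [0.5998 0.2426 0.15  ] z.12 [0.5972 0.2309 0.12  ] ((300.9994201660156, 227.67791748046875), (33.08341598510742, 61.570587158203125), 47.91083908081055)
red [ 149    0   60   42 1637] [179.8  16. ] z.15 [0.5463 0.3538 0.15  ] z.12 [0.5333 0.3637 0.12  ] ((178.54229736328125, 11.08845329284668), (52.711177825927734, 41.39713668823242), 37.87498474121094)
```

```bash
python3 -m handwheel '[[[0,0,-5],[0,0,0],1],[[0,0,-15],[0,0,0],1],[[0,0,-40],[0,0,0],1],[[0,0,-40],[0,0,0],1],[[0,0,-40],[0,0,0],1],[[0,-40,0],[0,0,0],0],[[0,-50,0],[0,0,0],0],[[0,-50,0],[0,0,0],0],[[0,0,0],[0,0,0],0],[[0,0,0],[0,0,0],0]]'
python3 - <<'E'
from h import *
todo([.6105,.2365,.275]); s=readout.get_state(); c=cam("wrist",s)
import d
im=d.im; hsv=d.hsv
old=cv2.imread("pics/w12.png")
# sizes of top face vs side: green mask rendered as text
m=cv2.inRange(hsv,(50,100,30),(80,255,255)); ys,xs=np.nonzero(m[150:300,400:520]); y0,x0=ys.min()+148,xs.min()+398
for r in range(y0,ys.max()+153): print(r,"".join("#" if (m[r,q] and hsv[r,q,2]>130) else "+" if m[r,q] else "." for q in range(x0,xs.max()+403)))
E
```

```text
clock: 47.18
position: [0.4717, 0.2409, 0.2769]
ee_rot: [0.001, 0.722, 0.692, 0.001]
contact_force: [0.4, 0.1, -0.3]
width: 0.0427
gripper_force: 0.0
t 47.17 pos [0.4717 0.2409 0.2769] tooly_deg -2.36 zt [ 0.003  0.001 -1.   ] w 0.0427 gf 0.0 F [ 0.4  0.1 -0.3] j [ 0.34  0.17  1.47 -0.    1.5   0.38]
shift [  1.3 138.9   2.2]
blue [314 120  12  23 244] [319.5 131.1] z.15 [0.4727 0.295  0.15  ] z.12 [0.4726 0.2936 0.12  ] ((319.5, 131.0), (22.0, 11.0), 90.0)
blue [571 214  42  26 550] [591.4 226. ] z.15 [0.7826 0.1775 0.15  ] z.12 [0.814  0.1642 0.12  ] ((591.6724243164062, 225.56898498535156), (44.75257873535156, 15.78410530090332), 21.801410675048828)
green [429 168  24  30 526] [440.9 182.5] z.15 [0.6006 0.2362 0.15  ] z.12 [0.6136 0.2289 0.12  ] ((440.6216125488281, 182.27024841308594), (22.687061309814453, 28.27662467956543), 9.462322235107422)
red [336  34  32  37 659] [351.9  51.2] z.15 [0.5066 0.3684 0.15  ] z.12 [0.51   0.3745 0.12  ] ((351.7500305175781, 51.750003814697266), (26.16295051574707, 28.284271240234375), 45.0)
166 ............................
167 .................
[... 367 characters left out ...]
####...
179 ....++++++++#############...
180 ...+++++++++##############..
181 ...+++++++++#############+..
182 ...+++++++++#############+..
183 ..++++++++++#############+..
184 ..+++++++++##############...
185 ..+++++++++##############...
186 ...++++++++##############...
187 ...++++++++##############...
188 .....++++++#############....
189 ......+++++#############....
190 .......++++#############....
191 ........+++#############....
192 .........++#############....
193 .........++#############....
194 ..........#############+....
195 ..........#############+....
196 ...........+##########+.....
197 ................++++++......
198 ............................
199 ............................
```

Green still hangs, but it has slid about 10 mm toward the tip. I'll fit its pose from the mask.

```bash
cat > fit.py <<'E'
from h import *
from scipy.optimize import minimize
def fit(im,c,lo,hi,box,x0):
    m=cv2.inRange(cv2.cvtColor(im,cv2.COLOR_BGR2HSV),lo,hi); M=np.zeros_like(m); a,b,w,h=box; M[b:b+h,a:a+w]=m[b:b+h,a:a+w]
    V=np.array([[i*.007,j*.012,k] for i in(-1,1) for j in(-1,1) for k in(.008,.048)])  # about bar underside
    def cost(p):
        Rm=R.from_euler("zyx",[p[3],p[4],p[5]],degrees=True).as_matrix()
        q=proj(c,V@Rm.T+p[:3]); A=np.zeros(m.shape,np.uint8)
        cv2.fillConvexPoly(A,cv2.convexHull(np.round(q*16).astype(np.int32)[:,None]),255,shift=4)
        return np.count_nonzero(A!=M)+.02*(p[4]**2+p[5]**2)
    S=np.vstack([x0]+[np.array(x0)+np.eye(6)[i]*[.006,.006,.004,8,8,8][i] for i in range(6)])
    r=minimize(cost,x0,method="Nelder-Mead",options=dict(initial_simplex=S,maxiter=800)); return r.x.round(4),r.fun,np.count_nonzero(M)
E
python3 - <<'E'
from fit import *
import glob
s=readout.get_state(); c=cam("wrist",s); im=cv2.imread("pics/d4717.png")
if im is None: im=cv2.imread(sorted(glob.glob("pics/d*.png"))[-1])
G=((50,100,30),(80,255,255),(400,150,100,80))
for x0 in ([.600,.236,.114,0,0,0],[.605,.236,.118,5,-10,0],[.600,.236,.114,0,10,0]): print(fit(im,c,*G,np.array(x0)))
E
```

```text
(array([  0.6168,   0.2302,   0.0974,   3.8308, -11.042 ,   0.2879]), np.float64(51.44015858883563), np.int64(526))
(array([  0.6067,   0.2362,   0.119 ,   5.8679, -11.507 ,  -0.1053]), np.float64(100.64842050785595), np.int64(526))
(array([  0.6081,   0.2341,   0.1201,  10.0248, -14.247 ,  -4.5484]), np.float64(87.47331938231058), np.int64(526))
```

Run:
```python
from fit import *
import glob
s=readout.get_state(); c=cam("wrist",s); im=sorted(glob.glob("pics/d*.png"))[-1]; print(im); im=cv2.imread(im)
G=((50,100,30),(80,255,255),(400,150,100,80)); B=((108,120,30),(125,255,255),(420,90,80,70))
for z in(.098,.114,.124):
    x0=np.array([.605,.235,z,3,-5,0])
    print(fit(im,c,*G,x0))
s10=np.load("s10.npy",allow_pickle=True).item(); c10=cam("wrist",s10); i10=cv2.imread("pics/w10.png")
for x0 in ([.61,.236,.114,0,0,0],[.612,.234,.114,5,-5,0]): print("w10 green",fit(i10,c10,*G,np.array(x0)))
print("w10 blue",fit(i10,c10,*B,np.array([.612,.3,.114,0,0,0])))
s12=dict(position=np.array([.4701,.2357,.2724]),ee_rot=np.array([0,.715,.699,0])); c12=cam("wrist",s12)
print("w12 green",fit(cv2.imread("pics/w12.png"),c12,*G,np.array([.61,.236,.114,0,0,0])))
```

```text
pics/d4717.png
(array([  0.6144,   0.2315,   0.0996,   5.3117, -10.1871,   0.6402]), np.float64(64.08372760224545), np.int64(526))
(array([  0.6094,   0.2337,   0.1167,   0.4404, -13.7266,  -2.6626]), np.float64(67.91017150560563), np.int64(526))
(array([  0.6067,   0.2351,   0.1236,  10.3719, -14.1474,  -4.4368]), np.float64(90.39665451959895), np.int64(526))
w10 green (array([ 0.6163,  0.2337,  0.1088, 14.0565, -3.4142,  1.8904]), np.float64(103.3046076628628), np.int64(673))
w10 green (array([ 0.6131,  0.234 ,  0.1158,  8.3222, -4.2111, -1.3758]), np.float64(97.39252667823759), np.int64(673))
w10 blue (array([ 0.613 ,  0.2992,  0.1156, -0.9335, -4.2755,  1.2447]), np.float64(79.39657737361011), np.int64(729))
w12 green (array([ 0.6118,  0.2357,  0.1139,  0.5443, -0.7598,  1.7505]), np.float64(123.07282785710568), np.int64(675))
```

```bash
python3 -m handwheel '[[[0,0,0],[0,0,0],0],[[0,0,0],[0,0,0],0],[[0,0,0],[0,0,0],0],[[0,0,0],[0,0,0],0],[[0,0,0],[0,0,0],0],[[0,0,0],[0,0,0],0],[[0,0,0],[0,0,0],0],[[0,0,0],[0,0,0],0]]' >/dev/null
cat > look.py <<'E'
from fit import *
import sys
s=readout.get_state(); c=cam("wrist",s); im=vision.get_image("wrist"); cv2.imwrite("pics/l%d.png"%(s["clock"]*100),im)
m=cv2.inRange(cv2.cvtColor(im,cv2.COLOR_BGR2HSV),(50,100,30),(80,255,255)); k,l,st,ce=cv2.connectedComponentsWithStats(m)
i=1+np.argmax(st[1:,4]); b=st[i]; print(b,ce[i].round(1))
for z in(.106,.114,.120): print(fit(im,c,(50,100,30),(80,255,255),(b[0]-5,b[1]-5,b[2]+10,b[3]+10),np.array([.608,.235,z,3,-5,0])))
E
python3 look.py
```

```text
[431 168  27  30 573] [444.5 182.2]
(array([ 0.6096,  0.2345,  0.1088,  3.7352, -5.8976,  1.1244]), np.float64(96.72091201310761), np.int64(573))
(array([ 0.61  ,  0.2335,  0.112 ,  2.8936, -8.1932, -1.7502]), np.float64(78.40382364993137), np.int64(573))
(array([  0.6092,   0.2352,   0.1204,  14.6122, -11.7126,  -2.5621]), np.float64(119.8749999461794), np.int64(573))
```

It was swinging. I'll let it settle and measure again.

```bash
python3 -m handwheel '[[[0,0,0],[0,0,0],0],[[0,0,0],[0,0,0],0],[[0,0,0],[0,0,0],0],[[0,0,0],[0,0,0],0],[[0,0,0],[0,0,0],0],[[0,0,0],[0,0,0],0],[[0,0,0],[0,0,0],0],[[0,0,0],[0,0,0],0],[[0,0,0],[0,0,0],0],[[0,0,0],[0,0,0],0],[[0,0,0],[0,0,0],0],[[0,0,0],[0,0,0],0],[[0,0,0],[0,0,0],0],[[0,0,0],[0,0,0],0],[[0,0,0],[0,0,0],0],[[0,0,0],[0,0,0],0]]' >/dev/null; python3 look.py
python3 -m handwheel '[[[0,0,0],[0,0,0],0],[[0,0,0],[0,0,0],0],[[0,0,0],[0,0,0],0],[[0,0,0],[0,0,0],0],[[0,0,0],[0,0,0],0],[[0,0,0],[0,0,0],0],[[0,0,0],[0,0,0],0],[[0,0,0],[0,0,0],0]]' >/dev/null; python3 look.py
```

```text
[432 168  30  30 658] [447.  182.3]
(array([ 0.6128,  0.2337,  0.1074,  2.9288, -3.5306,  0.4258]), np.float64(85.2529336107144), np.int64(658))
(array([ 0.6095,  0.2351,  0.1131,  4.8058, -2.7754, -0.0556]), np.float64(102.15411906086898), np.int64(658))
(array([ 0.6076,  0.2366,  0.1196,  3.9777, -4.7877, -0.2248]), np.float64(108.45944798680266), np.int64(658))
[432 168  29  30 638] [446.4 182.3]
(array([ 0.6121,  0.2332,  0.1074,  1.3362, -4.0498, -0.3261]), np.float64(72.33013961623917), np.int64(638))
(array([ 0.6084,  0.2357,  0.114 ,  3.419 , -3.7088,  0.527 ]), np.float64(98.28065640304224), np.int64(638))
(array([ 0.6087,  0.2348,  0.1195,  5.6142, -6.9444, -2.51  ]), np.float64(96.09049122558069), np.int64(638))
```

It has settled upright at (0.609, 0.235). I'll descend and check that it's between the pads before closing.

```bash
python3 -c "
from h import *
todo([.609,.2355,.277],-2.4)"
python3 -m handwheel '[[[0,40,0],[0,0,0],0],[[0,50,0],[0,0,0],0],[[0,47.5,0],[0,0,0],0],[[0,0,30],[0,0,0],0],[[0,0,40],[0,0,0],0],[[0,0,30],[0,0,0],0],[[0,0,20],[0,0,0],0],[[0,0,12],[0,0,0],0],[[0,0,10],[0,0,0],0],[[0,0,0],[0,0,0],0],[[0,0,0],[0,0,0],0]]'
python3 -c "
from h import *
todo([.609,.2355,.135])
s=readout.get_state();print(proj(cam('wrist',s),[[.609,.2355,.162],[.609,.2355,.122]]).round())
import look"
```

```text
t 51.38 pos [0.4709 0.2407 0.2756] tooly_deg -2.38 zt [ 0.  0. -1.] w 0.0427 gf 0.0 F [ 0.  -0.8 -0. ] j [0.34 0.17 1.47 0.   1.5  0.38]
shift [  0.5 138.1  -1.4]
turn/6 [ 0. -0.  0.]
clock: 52.75
position: [0.609, 0.2352, 0.1345]
ee_rot: [0.0, 0.722, 0.692, 0.001]
contact_force: [-0.0, -0.4, 0.1]
width: 0.0429
gripper_force: 0.0
t 52.75 pos [0.609  0.2352 0.1345] tooly_deg -2.38 zt [ 0.002  0.001 -1.   ] w 0.0429 gf 0.0 F [-0.  -0.4  0.1] j [0.26 0.43 1.44 0.   1.26 0.3 ]
shift [ 0.3  0.  -0.5]
[[322. 246.]
 [321. 220.]]
[ 305  204   25   61 1355] [317.4 235.4]
(array([ 0.6074,  0.2328,  0.1088, -2.9744, -1.386 , -1.2721]), np.float64(141.0707875729865), np.int64(1355))
(array([ 0.6076,  0.2359,  0.1136, -1.8942, -1.6769, -0.6592]), np.float64(228.0649331239411), np.int64(1355))
(array([ 0.6041,  0.2329,  0.1164, -2.8941,  3.2616, -6.5134]), np.float64(242.06124488029545), np.int64(1355))
```

The green grip sits between the pads, at (305–330, 204–265). Closing.

```bash
python3 -m handwheel '[[[0,0,0],[0,0,0],0.3],[[0,0,0],[0,0,0],0.5],[[0,0,0],[0,0,0],1],[[0,0,0],[0,0,0],1],[[0,0,0],[0,0,0],1],[[0,0,0],[0,0,0],1],[[0,0,0],[0,0,0],1]]' 40
```

```text
clock: 53.68
position: [0.6085, 0.2351, 0.134]
ee_rot: [0.0, 0.722, 0.692, 0.0]
contact_force: [-1.1, 0.4, 3.0]
width: 0.0121
gripper_force: 39.3
```

Held. I'll lift and pull it out.

```bash
python3 -m handwheel '[[[0,0,-6],[0,0,0],1],[[0,0,-10],[0,0,0],1],[[0,0,-8],[0,0,0],1],[[0,0,0],[0,0,0],1],[[0,0,0],[0,0,0],1]]' 60
python3 -m handwheel '[[[0,-10,0],[0,0,0],1],[[0,-15,0],[0,0,0],1],[[0,-15,0],[0,0,0],1],[[0,-15,0],[0,0,0],1],[[0,-15,0],[0,0,0],1],[[0,-15,0],[0,0,0],1],[[0,-15,0],[0,0,0],1],[[0,-15,0],[0,0,0],1],[[0,-15,0],[0,0,0],1],[[0,0,0],[0,0,0],1],[[0,0,0],[0,0,0],1]]'
python3 - <<'E'
from h import *
todo([.4715,.204,.158],-1)
import look
c=look.c;g=cv2.cvtColor(look.im,cv2.COLOR_BGR2GRAY)
pc=proj(c,[[.4292,.3475,.014],[.5155,.3465,.014]]); print(pc.round(1).tolist())
u0,v0=pc[0].astype(int);u1,v1=pc[1].astype(int)
for r in (v0+15,v0+30): print(r,u0-8,g[r,u0-8:u0+10].tolist(),u1-8,g[r,u1-8:u1+12].tolist())
q=(u0+u1)//2; print(q,v0-9,g[v0-9:v0+9,q].tolist())
import d
E
```

```text
clock: 54.3
position: [0.6082, 0.235, 0.1575]
ee_rot: [-0.0, 0.722, 0.692, -0.0]
contact_force: [-0.2, 0.5, -1.7]
width: 0.0109
gripper_force: 58.6
clock: 55.68
position: [0.4791, 0.2406, 0.1578]
ee_rot: [0.0, 0.722, 0.692, 0.001]
contact_force: [0.3, 0.3, -0.9]
width: 0.0106
gripper_force: 58.6
t 55.67 pos [0.4791 0.2406 0.1578] tooly_deg -2.37 zt [ 0.001  0.    -1.   ] w 0.0106 gf 58.6 F [ 0.3  0.3 -0.9] j [ 0.34  0.25  1.67 -0.    1.22  0.38]
shift [-36.8  -6.   -0.2]
turn/6 [ 0.01 -0.   -0.23]
[ 309  204   24   61 1325] [320.1 234.7]
(array([  0.6144,   0.2451,   0.1045,  23.1532, -30.5927, -14.337 ]), np.float64(2236.8291774790373), np.int64(1325))
(array([  0.6212,   0.2405,   0.1094,  10.4394, -30.9863, -19.023 ]), np.float64(2285.440487586573), np.int64(1325))
(array([  0.6239,   0.2564,   0.1115,   0.2946, -32.5822, -11.8095]), np.float64(2334.021333578741), np.int64(1325))
[[268.2, 80.1], [352.0, 77.4]]
95 260 [216, 216, 214, 215, 214, 213, 212, 207, 205, 223, 229, 213, 167, 178, 225, 238, 240, 240] 343 [232, 225, 220, 220, 217, 201, 176, 149, 137, 148, 156, 148, 138, 136, 
[... 198 characters left out ...]
 137, 138, 138, 138, 136, 137, 137]
309 71 [212, 212, 212, 213, 207, 211, 227, 234, 225, 194, 194, 227, 238, 239, 239, 239, 239, 239]
blue [298 122  21  36 681] [308.  139.1] z.15 [0.4732 0.2956 0.15  ] z.12 [0.4719 0.2935 0.12  ] ((307.9263916015625, 139.30755615234375), (35.01040267944336, 19.546751022338867), 87.51044464111328)
green [ 309  204   23   61 1323] [320.  234.6] z.15 [0.478  0.2324 0.15  ] z.12 [0.4775 0.2195 0.12  ] ((319.9999694824219, 234.0), (21.999996185302734, 59.99999237060547), 0.0)
red [ 333    0   51   48 1539] [359.4  19.2] z.15 [0.5052 0.3603 0.15  ] z.12 [0.5093 0.3691 0.12  ] ((358.5000305175781, 17.999967575073242), (41.719295501708984, 45.96194076538086), 45.0)
```

The tray and blue haven't moved, and green is held straight. Placing it in the −y half.

```bash
python3 -m handwheel '[[[-18,-3,0],[0,0,0],1],[[-19,-3,0],[0,0,-0.2],1],[[0,0,10],[0,0,0],1],[[0,0,12],[0,0,0],1],[[0,0,12],[0,0,0],1],[[0,0,8],[0,0,0],1],[[0,0,4],[0,0,0],1],[[0,0,2],[0,0,0],1],[[0,0,1],[0,0,0],1],[[0,0,1],[0,0,0],1],[[0,0,0],[0,0,0],1],[[0,0,0],[0,0,0],1]]'
```

```text
clock: 57.28
position: [0.4713, 0.204, 0.1084]
ee_rot: [0.0, 0.714, 0.7, 0.001]
contact_force: [-0.4, 1.1, 6.3]
width: 0.0107
gripper_force: 59.7
```

```bash
python3 -m handwheel '[[[0,0,0],[0,0,0],0.5],[[0,0,0],[0,0,0],0],[[0,0,0],[0,0,0],0],[[0,0,0],[0,0,0],0],[[0,0,-5],[0,0,0],0],[[0,0,-15],[0,0,0],0],[[0,0,-30],[0,0,0],0],[[0,0,-40],[0,0,0],0],[[0,0,-40],[0,0,0],0],[[0,0,-40],[0,0,0],0],[[-20,0,0],[0,0,0],0],[[-20,0,0],[0,0,0],0],[[0,0,0],[0,0,0],0],[[0,0,0],[0,0,0],0],[[0,0,0],[0,0,0],0],[[0,0,0],[0,0,0],0],[[0,0,0],[0,0,0],0],[[0,0,0],[0,0,0],0]]'
python3 - <<'E'
from h import *
from fit import fit
s=readout.get_state();c=cam("wrist",s); print(proj(c,[[.472,.294,.118],[.4715,.204,.118],[.513,.38,.072]]).round(1))
import d
B=((108,120,30),(125,255,255)); G=((50,100,30),(80,255,255))
p=proj(c,[[.472,.294,.118],[.4715,.204,.118]]).astype(int)
for lohi,q,y in((B,p[0],.294),(G,p[1],.204)): print(fit(d.im,c,*lohi,(q[0]-40,q[1]-40,80,80),np.array([.472,y,.088,0,0,0])))
g=cv2.cvtColor(d.im,cv2.COLOR_BGR2GRAY)
pc=proj(c,[[.4292,.3475,.014],[.5155,.3465,.014],[.514,.1515,.014],[.4275,.1525,.014]]); print(pc.round(1).tolist())
(u0,v0),(u1,v1)=pc[:2].astype(int)
for r in (v0+12,v0+20): print(r,u0-8,g[r,u0-8:u0+10].tolist(),u1-8,g[r,u1-8:u1+10].tolist())
q=(u0+u1)//2; print(q,v0-9,g[v0-9:v0+9,q].tolist())
E
```

```text
clock: 59.52
position: [0.4701, 0.1639, 0.2775]
ee_rot: [-0.0, 0.714, 0.7, -0.0]
contact_force: [-0.5, -0.3, -0.2]
width: 0.0428
gripper_force: 0.0
[[320.3  56.5]
 [321.5 142.1]
 [354.5 -16.3]]
blue [314  41  15  30 356] [320.8  54.9] z.15 [0.4723 0.2893 0.15  ] z.12 [0.4725 0.2951 0.12  ] ((321.0, 55.5), (14.0, 29.0), 0.0)
blue [583 162  46  24 716] [605.5 173.2] z.15 [0.7831 0.169  0.15  ] z.12 [0.8147 0.1626 0.12  ] ((605.3648681640625, 173.31082153320312), (46.5249137878418, 20.54987335205078), 9.462322235107422)
green [314 131  12  23 253] [319.8 142.4] z.15 [0.4697 0.2064 0.15  ] z.12 [0.4695 0.2038 0.12  ] ((319.5, 142.0), (22.0, 11.0), 90.0)
(array([ 0.4725,  0.2963,  0.0846, -1.4244,  0.6827,  2.852 ]), np.float64(67.17200331246767), np.int64(356))
(array([ 0.4706,  0.2045,  0.0899,  3.1538, -0.7003, -1.9537]), np.float64(83.08615005013698), np.int64(253))
[[288.3, 30.7], [351.3, 30.1], [349.4, 170.3], [293.3, 170.7]]
42 280 [216, 214, 214, 214, 213, 213, 213, 214, 218, 224, 216, 198, 224, 237, 239, 239, 238, 239] 343 [238, 239, 239, 238, 238, 234, 224, 212, 219, 222, 218, 214, 216, 216, 218, 218, 217, 217]
50 280 [216, 215, 216, 216, 215, 217, 215, 211, 214, 226, 222, 208, 225, 238, 239, 239, 238, 231] 343 [217, 226, 235, 238, 238, 233, 221, 217, 225, 226, 220, 217, 214, 216, 215, 216, 217, 217]
319 21 [203, 204, 205, 206, 207, 210, 211, 218, 228, 228, 197, 152, 170, 221, 235, 230, 214, 197]
```

Both baskets stand upright within 1–3°. They sit at tray-frame y ≈ ±45 mm, the tray hasn't moved, and the knob is home.

```bash
python3 -c "
from rig import manip
print(manip.sign_off())"
```

```text
the job is handed in; nothing more can be done
None
```

I hung the blue and green baskets, held the knob out for over 6 s and pushed it home, and stood both baskets upright in the tray again. The job was handed in at about 60 s, and the hand-in returned no verdict.

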